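Load slide boxes into the bench UV cabinet with a push stick

TASK

Clear, load and shut the bench UV cabinet. First slide the tall wash bottle, upright and without lifting it off the bench, onto its round blue parking mark; then swing the blue cabinet door wide open; then set the slide boxes in front of the low opening and feed every one of them in under the yellow guard with the orange push stick behind it, never with the fingers, until it lies wholly past the yellow guard. To finish, lay the stick flat in its white tray, shut the door fully and leave the tube rack, the jar and the dropper bottle where they are.

Things in the scene. Friction and masses are not known exactly. Their poses are not given: they have to be found in the camera images.
- cabinet: white bench UV cabinet, fixed, 380 deep (x) x 200 wide (y) x 106 high mm. Origin on the bench, mid front face; x points straight in (about world +y), y to the hinge side (to the robot). A channel 84 mm wide (y +-42) runs straight from the front opening, 46 mm high, to the back wall at x=360; its floor is the bench. Yellow guard bar over the opening: x 0..30, z 46..106; then amber glass.
- door (a joint): blue cabinet door, rad: 0 shut, grows as it opens towards the cabinet's -x, stop at 2.0; friction about 0.1 N m, it stays where it is left. Leaf 198 mm wide, 12 mm thick, from 6 to 104 mm above the bench; shut, it covers the front face.
- door_handle (a point): grip point on the door's handle, 118 mm above the bench: an upright round steel bar, 14 mm in diameter, 38 to 133 mm above the bench, 45 mm off the leaf's front face and 170 mm along the leaf from the hinge; its brackets to the leaf are below 80 mm height, so its top can be pinched from above. It moves with the door.
- door_hinge (a point): point on the door's upright hinge axis, at the cabinet's front face, cabinet y = +100 mm, 118 mm above the bench; opening turns the door clockwise seen from above.
- stick: orange push stick, 0.18 kg, lying flat: bar from x=-60 to +105 mm, 30 wide (y), 16 high, then a 46 mm wide fork: two 8 mm prongs to x=+121 with a 30 mm gap, 16 deep, between them; on top a black upright grip 40 long (x), 18 thick (y), 16 to 76 mm high, centred on the origin. Origin on the underside below the grip, x to the fork. It starts in the tray, fork along the tray's +x.
- tray: white shallow open tray for the stick, fixed: 250 x 85 mm outside, 4 mm walls 13 mm high, 4 mm floor. Origin under its centre, x along its length.
- tray_centre (a point): centre of the tray's inner floor, 4 mm above the bench.
- bottle: white wash bottle with red cap, 56 mm in diameter, 160 mm tall, about 0.35 kg, standing in front of the door; origin at the centre of its underside.
- mat: flat blue round parking mark with a white ring, 130 mm in diameter, no height to speak of (1 mm, only a print); origin at its centre.
- box_green: green closed slide box, 90 mm long (x) x 58 mm wide (y) x 32 mm high, about 0.15 kg, lying flat; origin at the centre of its underside, z up. May be absent (None): two or three of the three boxes are there.
- box_blue: blue closed slide box, 90 mm long (x) x 58 mm wide (y) x 32 mm high, about 0.15 kg, lying flat; origin at the centre of its underside, z up. May be absent (None): two or three of the three boxes are there.
- box_white: white closed slide box, 90 mm long (x) x 58 mm wide (y) x 32 mm high, about 0.15 kg, lying flat; origin at the centre of its underside, z up. May be absent (None): two or three of the three boxes are there.
- tube_rack: bystander: white empty test-tube rack, 75 x 220 x 60 mm; origin under its centre.
- jar: bystander: clear jar with a green lid, 70 mm in diameter, 60 mm high; origin under its centre.
- dropper: bystander: white dropper bottle, 44 mm in diameter, 100 mm high; origin under its centre.
Mind the look-alikes: they are no part of the job. Leave any red look-alike of the box_white alone.

How it is judged:
By the outcome, as a careful person would: the job done as asked, in the order asked, and still so for the second after the job is handed in, with the robot touching nothing.
Of box_green, box_blue, box_white only 2 to 3 are there at a start; the rules pass over those that are not, and their reading is None.
At some moment in a run one of box_green, box_blue, box_white may be knocked a few centimetres aside while the robot is not near it.
Once in a run the grip may slacken for a moment while it holds something.
It also fails if it takes over 210 s, if anything falls off the work surface, if the arm or the gripper's body presses on something with over 40 N, if the wrist force passes 120 N, or if a joint passes its speed limit or range.

ROBOT

A 6-joint arm with a two-finger parallel gripper is mounted at the origin on the work surface. World frame = base frame: x ahead of the robot, y to its left, z up, the work surface at z = 0. Lengths are in m, angles in rad, forces in N, time in s.
With the tool pointing down it reaches from about 0.425 to 0.95 m from the base axis. Payload 3.5 kg.
Tool frame: the origin (TCP) lies between the finger pads; the fingertips stand 22 mm ahead of it and the grasp point (between the pads) lies 3 mm ahead of it (ctrl.nose_length is the z of the fingertips in the tool frame, in m); z points along the fingers, y is the line along which they close (so a half turn about z gives the same grasp; the last joint's range is limited). The gripper opens to 85 mm and grips with 20 to 120 N. Pads are 22 mm wide; open, the fingers measure 114 mm over their backs; the gripper's body (76 mm by 85 mm) begins 54 mm behind the grasp point. The pads swing forward as they close: fully open they stand 13 mm farther back than shut.
Start: joints at [-1.315, 0.286, 1.577, -0, 1.279, -0.15], TCP at [0.266, -0.62, 0.253] pointing down, gripper open.
Joint ranges: [-2.77, 2.77], [-0.9, 2.22], [0.21, 2.48], [-1.53, 4.67], [0.24, 2.81], [-2.84, 2.84]. Speed limits (rad/s): [2.79, 2.79, 3.14, 3.14, 3.14, 3.14].

INTERFACE

Orientations are given as a unit quaternion [x, y, z, w].
In Python, from plant import ctrl gives the robot as it stands. The module is installed in compiled form; this text tells all that it offers.
- The arm moves only by the tool send_rows, never from a script. Its argument "rows" is text: rows parted by semicolons, each of 7 numbers parted by spaces: the turn, a rotation vector about the tool's x, y, z in degrees, then the shift along the tool's x, y, z in mm, then the opening, from -1 (shut) to 1 (fully open). A call has 1 to 8 rows; each row is the pose to reach, as a shift and turn from the pose commanded when the call began, along the tool's axes at that moment; what a row does not reach only later rows make up. A row lasts 1/8 s, in which the tool goes at most 62.5 mm and 10.7 degrees, less where a joint would pass 70% of its speed; a pose out of reach is approached as far as the arm can. A call with a gripper value outside its range is refused whole. The fingers move at their own pace and stop on an object; "grip_force" is the grip in N (left out, the last holds). Time passes only in rows, so rows that repeat a pose let the fingers close. It gives the time, the measured TCP pose, the force, the opening and the grip force at its end, in the units of the state.
- ctrl.get_state(): the state, without advancing time (a new reading comes with each control period).
- ctrl.read_camera(name): name is "side" or "top" or "wrist"; returns a dict with "color" (420x560x3 uint8, red, green, blue), "fx", "fy", "cx", "cy" (pixels), "extrinsics" (4x4, takes a point from world to camera coordinates). Camera axes: x right, y down, z forward; pixel columns grow to the right and rows downward; lengths in m; the calibration is good to about 2 mm. A picture is of the moment at which its call begins. There is no depth.
- ctrl.sign_off(): hands the job in; it is judged then, once.
Trained networks look in a picture, given as the dict that the camera call returned (one of the last four; its "shot" number tells which), for a name from the list of things; names that differ only in an ending like _2 or _b are one class to them, and where a whole thing is asked for, a point or a joint stands for the part that bears it (a point fixed in the world has none). Each returns a list of dicts, best first, with "p" (0 to 1); they miss things now and then, are a little off and sometimes report something else, mostly with a low value. They report only what shows in the picture. A call takes as long as a camera call. They do not tell look-alikes from the thing itself.
- ctrl.look_for(picture, target): "position" ([x, y, z] in m, in the coordinates of the camera as it stood for that picture, good to about 4 mm: the middle of the surface that is visible of it).
The state is a dict: "time": time; "qpos": joint angles; "dq": joint speeds; "joint_efforts": joint torques, N m; "eef_pos": TCP position; "tcp_rot": TCP orientation; "contact_force": force on the tool from outside, world axes, zero at the start; "wrist_torque": the same for the moment, N m; "opening": opening from 0.0 (shut) to 1.0 (fully open); "finger_force": force on a finger pad.
Only numpy, scipy, OpenCV 4.12 (cv2) and the standard library are available. Lean on these libraries where they do the work, as an engineer would, in place of code of your own. Each camera call takes 0.05 s, during which the arm holds its last target. There are 200 camera calls.

## Working session

There is one attempt and no reset: what is moved stays moved. The work goes in short steps, Python scripts to look and compute and a tool call to move; the robot and the scene stay as the last step left them, time stands still between calls to the robot, and variables do not carry over. Pictures are saved under pics/ and viewed, at most 14 in all, crops included, and the job is handed in when it is done.

Besides the shell and the picture viewer there is one more tool, called after ">>>" by a JSON object that holds its "api" and its "payload", one argument or row to a line. send_rows: Moves the arm, as the interface text tells. Its arguments: {"type":"object","properties":{"rows":{"type":"string"},"grip_force":{"type":"number"}},"required":["rows"]}

```bash
mkdir -p pics; cat > h.py <<'E'
import numpy as np, cv2
from plant import ctrl
from scipy.spatial.transform import Rotation as R
def w(pic,p):
    E=np.array(pic["extrinsics"]); return np.linalg.inv(E)@np.r_[p,1]
def save(pic,n): cv2.imwrite(f"pics/{n}.png",cv2.cvtColor(np.array(pic["color"]),cv2.COLOR_RGB2BGR))
def find(cams,names):
    for c in cams:
        p=ctrl.read_camera(c)
        for n in names:
            r=ctrl.look_for(p,n)
            print(c,n,[(round(d["p"],2),np.round(w(p,d["position"])[:3],3).tolist()) for d in r[:3]])
def ray(pic,u,v,z):
    E=np.linalg.inv(np.array(pic["extrinsics"])); d=E[:3,:3]@[(u-pic["cx"])/pic["fx"],(v-pic["cy"])/pic["fy"],1]; o=E[:3,3]
    return (o+d*(z-o[2])/d[2])
def state():
    s=ctrl.get_state(); print("t",round(s["time"],2),"pos",np.round(s["eef_pos"],4),"q",np.round(s["qpos"],3),"F",np.round(s["contact_force"],1),"op",round(s["opening"],3),"ff",s["finger_force"]); print("rot\n",np.round(R.from_quat(s["tcp_rot"]).as_matrix(),3)); return s
E
python3 - <<'E'
from h import *
for c in("top","side"):
    p=ctrl.read_camera(c); save(p,c+"0")
    print(c,p["fx"],np.round(p["extrinsics"],3).tolist())
    for n in "cabinet door door_handle door_hinge stick tray tray_centre bottle mat box_green box_blue box_white tube_rack jar dropper".split():
        r=ctrl.look_for(p,n); print(n,[(round(d["p"],2),np.round(w(p,d["position"])[:3],3).tolist()) for d in r[:3]])
state()
E
```

```text
top 485.6402623353564 [[-0.001, -1.0, -0.011, -0.079], [-0.998, 0.002, -0.066, 0.523], [0.066, 0.011, -0.998, 1.625], [0.0, 0.0, 0.0, 1.0]]
cabinet [(0.87, [0.532, 0.313, 0.102]), (0.73, [0.565, 0.113, 0.096]), (0.43, [0.63, -0.313, 0.001])]
door [(0.94, [0.557, 0.116, 0.097])]
door_handle []
door_hinge [(0.88, [0.561, 0.114, 0.098])]
stick [(0.59, [0.624, -0.315, 0.019])]
tray [(0.69, [0.628, -0.312, -0.0])]
tray_centre [(0.79, [0.625, -0.309, 0.002])]
bottle [(0.58, [0.537, 0.001, 0.107])]
mat [(0.88, [0.713, -0.056, 0.0]), (0.53, [0.559, 0.12, 0.098])]
box_green [(0.88, [0.393, -0.272, 0.028])]
box_blue [(0.69, [0.413, -0.394, 0.032])]
box_white [(0.75, [0.627, -0.31, 0.004]), (0.6, [0.423, -0.157, 0.026]), (0.55, [0.772, -0.221, 0.029])]
tube_rack [(0.7, [0.271, 0.323, 0.031])]
jar [(0.76, [0.756, 0.17, 0.06])]
dropper [(0.51, [0.517, -0.513, 0.067])]
side 505.8425241695355 [[-0.984, -0.18, -0.007, 0.469], [-0.125, 0.709, -0.694, 0.203], [0.13, -0.682, -0.72, 1.342], [0.0, 0.0, 0.0, 1.0]]
cabinet [(0.82, [0.527, 0.34, 0.104]), (0.64, [0.614, -0.281, -0.001])]
door [(0.69, [0.586,
[... 157 characters left out ...]
13, -0.282, 0.003])]
tray_centre [(0.66, [0.616, -0.282, 0.006])]
bottle [(0.82, [0.529, 0.022, 0.091])]
mat [(0.91, [0.708, -0.048, 0.0])]
box_green [(0.95, [0.395, -0.253, 0.035]), (0.75, [0.586, 0.123, 0.102])]
box_blue [(0.84, [0.411, -0.374, 0.034])]
box_white [(0.91, [0.414, -0.145, 0.033]), (0.62, [0.771, -0.202, 0.033])]
tube_rack [(0.89, [0.271, 0.323, 0.036]), (0.41, [0.528, 0.02, 0.09])]
jar [(0.69, [0.748, 0.188, 0.056])]
dropper [(0.85, [0.512, -0.508, 0.052]), (0.71, [0.59, 0.124, 0.101])]
t 1.6 pos [ 0.2665 -0.6202  0.2533] q [-1.315  0.286  1.577  0.     1.279 -0.15 ] F [0.1 0.  1. ] op 0.999 ff 0.0
rot
 [[ 0.919  0.395  0.   ]
 [ 0.395 -0.919  0.   ]
 [ 0.     0.    -1.   ]]
```

View pics/top0.png

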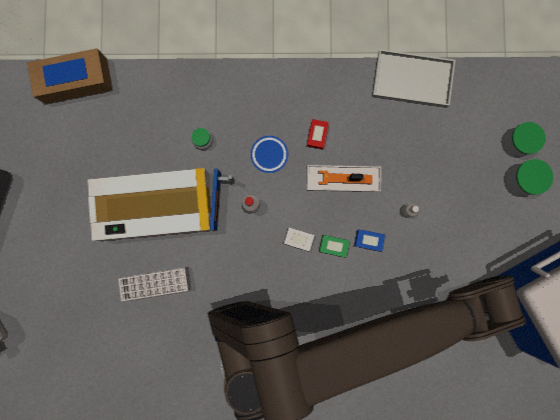

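View pics/side0.png

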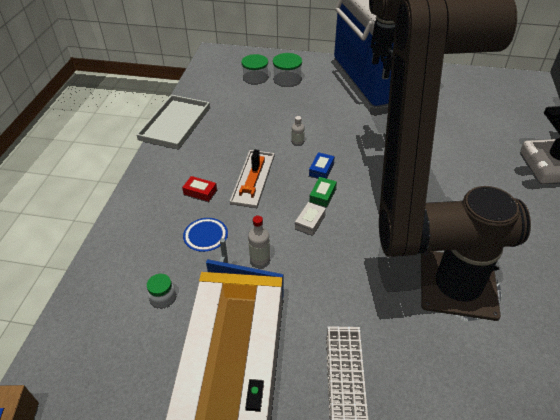

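The top and side views show the cabinet (top px 90-220, 170-240), the door handle (228,180), the bottle (250,203) and the mat (269,154). They also show three boxes, white (299,239), green (335,246) and blue (370,240), the red look-alike (318,133) and the stick in its tray (344,178). I'll move to a hover for wrist views.

>>> {"api": "send_rows", "payload": {
  "rows": "0 0 -66.7 483 -380 -147 1;0 0 -66.7 483 -380 -147 1;0 0 -66.7 483 -380 -147 1;0 0 -66.7 483 -380 -147 1;0 0 -66.7 483 -380 -147 1;0 0 -66.7 483 -380 -147 1;0 0 -66.7 483 -380 -147 1;0 0 -66.7 483 -380 -147 1"
}}

```text
time: 2.6
eef_pos: [0.4995, -0.1912, 0.3705]
tcp_rot: [0.707, 0.707, 0.0, 0.001]
contact_force: [0.0, 0.1, -0.5]
opening: 1.0
finger_force: 0.0
```

>>> {"api": "send_rows", "payload": {
  "rows": "0 0 0 0 0 0 1;0 0 0 0 0 0 1;0 0 0 0 0 0 1"
}}

```text
time: 2.98
eef_pos: [0.4982, -0.1941, 0.3689]
tcp_rot: [0.708, 0.706, -0.0, -0.001]
contact_force: [0.0, -0.5, 0.3]
opening: 1.002
finger_force: 0.0
```

```bash
python3 - <<'E'
from h import *
s=state()
p=ctrl.read_camera("wrist"); save(p,"w1"); print(p["fx"],np.round(np.linalg.inv(p["extrinsics"]),3))
for n in "door_handle door_hinge bottle mat stick tray box_green box_blue box_white".split():
    r=ctrl.look_for(p,n); print(n,[(round(d["p"],2),np.round(w(p,d["position"])[:3],3).tolist()) for d in r[:3]])
p=ctrl.read_camera("top"); save(p,"top1"); p=ctrl.read_camera("side"); save(p,"side1")
E
```

```text
t 2.98 pos [ 0.4982 -0.1941  0.3689] q [-0.561 -0.093  1.777 -0.     1.459 -0.558] F [ 0.  -0.5  0.3] op 1.002 ff 0.0
rot
 [[ 0.003  1.    -0.001]
 [ 1.    -0.003  0.   ]
 [ 0.    -0.001 -1.   ]]
309.27926379834906 [[ 1.    -0.003 -0.002  0.499]
 [-0.004 -0.955 -0.296 -0.119]
 [-0.001  0.296 -0.955  0.488]
 [ 0.     0.     0.     1.   ]]
door_handle []
door_hinge []
bottle [(0.65, [0.535, -0.018, 0.093])]
mat [(0.64, [0.711, -0.051, 0.003]), (0.6, [0.397, -0.265, 0.03])]
stick [(0.44, [0.399, -0.266, 0.031])]
tray []
box_green [(0.73, [0.402, -0.264, 0.028])]
box_blue [(0.83, [0.417, -0.379, 0.031])]
box_white [(0.95, [0.417, -0.153, 0.03]), (0.58, [0.773, -0.22, 0.034])]
```

View pics/w1.png

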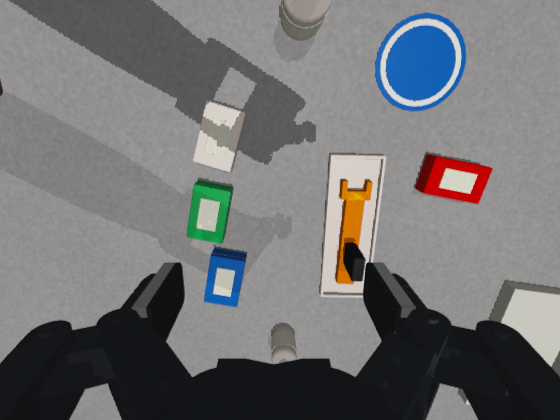

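```bash
cat >> h.py <<'E'
from scipy.optimize import minimize
def hsv(pic): return cv2.cvtColor(np.array(pic["color"]),cv2.COLOR_RGB2HSV)
def mask(pic,col):
    H=hsv(pic); rng={"green":((45,90,30),(80,255,255)),"blue":((100,110,25),(125,255,255)),"red":((0,150,50),(6,255,255)),"orange":((8,170,60),(20,255,255)),"yellow":((20,150,100),(28,255,255))}[col]
    m=cv2.inRange(H,*rng)
    if col=="red": m|=cv2.inRange(H,(174,150,50),(180,255,255))
    return m
def proj(pic,P):
    E=np.array(pic["extrinsics"]); c=np.asarray(P)@E[:3,:3].T+E[:3,3]
    return np.c_[c[:,0]/c[:,2]*pic["fx"]+pic["cx"],c[:,1]/c[:,2]*pic["fy"]+pic["cy"]]
def comp(m,uv,fill=True):
    # component nearest uv, hull-filled
    n,l,st,ce=cv2.connectedComponentsWithStats(m); 
    k=min((i for i in range(1,n) if st[i,4]>25),key=lambda i:np.hypot(*(ce[i]-uv)))
    o=(l==k).astype(np.uint8)
    if fill:
        c,_=cv2.findContours(o,0,2); h=cv2.convexHull(np.vstack(c)); cv2.fillConvexPoly(o,h,1)
    return o,ce[k],st[k]
def fitbox(pics,masks,x0,size=(.09,.058,.032),zb=0.):
    L,W,Hh=size; C=np.array([[a*L/2,b*W/2,c*Hh+zb] for a in(-1,1) for b in(-1,1) for c in(0,1)])
    def cost(v):
        x,y,t=v; c,s=np.cos(t),np.sin(t); P=np.c_[x+c*C[:,0]-s*C[:,1],y+s*C[:,0]+c*C[:,1],C[:,2]]; J=0
        for p,m in zip(pics,masks):
            S=4; f=np.zeros((420*S,560*S),np.uint8); cv2.fillConvexPoly(f,cv2.convexHull(np.round(proj(p,P)*S+S/2-.5).astype(np.int32)),1)
            f=cv2.resize(f.astype(np.float32),(560,420),interpolation=cv2.INTER_AREA); J+=np.abs(f-m).sum()/m.sum()
        return J
    best=min((minimize(cost,[x0[0],x0[1],t],method="Nelder-Mead",options=dict(initial_simplex=np.array([x0[0],x0[1],t])+np.array([[0,0,0],[.012,0,0],[0,.012,0],[0,0,.3]]),maxiter=90)) for t in (x0[2:] or np.arange(0,np.pi,np.pi/4))),key=lambda r:r.fun)
    return best.x,best.fun
def boxes(pics,guess):
    for col,g in guess.items():
        ms=[comp(mask(p,col),proj(p,[[*g[:2],.016]])[0])[0] for p in pics]
        x,f=fitbox(pics,ms,g); print(col,np.round(x[:2],4),"yaw",round(np.degrees(x[2]),1),"err",round(f,3))
def tri(pa,ua,pb,ub):
    A=[];b=[]
    for p,u in((pa,ua),(pb,ub)):
        E=np.linalg.inv(p["extrinsics"]); d=E[:3,:3]@[(u[0]-p["cx"])/p["fx"],(u[1]-p["cy"])/p["fy"],1]; d/=np.linalg.norm(d); M=np.eye(3)-np.outer(d,d); A.append(M); b.append(M@E[:3,3])
    return np.linalg.lstsq(np.vstack(A),np.hstack(b),rcond=None)[0]
E
cat > m1.py <<'E'
from h import *
P={c:ctrl.read_camera(c) for c in("top","side","wrist")}
boxes([P["wrist"]],{"green":[.40,-.262],"blue":[.415,-.378]})
boxes([P["top"],P["side"]],{"green":[.40,-.262],"blue":[.415,-.378]})
# mat
for c in P:
    o,ce,st=comp(mask(P[c],"blue"),proj(P[c],[[.712,-.052,0]])[0]); m=cv2.moments(o); print(c,"mat",ray(P[c],m["m10"]/m["m00"],m["m01"]/m["m00"],0).round(4),st)
# cap
ua=comp(mask(P["top"],"red"),proj(P["top"],[[.533,.012,.155]])[0])[1]; ub=comp(mask(P["side"],"red"),proj(P["side"],[[.533,.012,.15]])[0])[1]
print("cap",ua,ub,tri(P["top"],ua,P["side"],ub).round(4))
# yellow bar and door
for c in("top","side"):
    for col in("yellow","blue"):
        o,ce,st=comp(mask(P[c],col),proj(P[c],[[.56,.13,.106]])[0],False); r=cv2.boxPoints(cv2.minAreaRect(np.argwhere(o)[:,::-1].astype(np.float32)))
        print(c,col,[(q.round(1).tolist(),ray(P[c],*q,.106).round(3)[:2].tolist()) for q in r])
    z=cv2.resize(P[c]["color"][150:250,80:280] if c=="top" else P[c]["color"][220:320,150:350],None,fx=4,fy=4,interpolation=cv2.INTER_CUBIC)
    cv2.imwrite(f"pics/z{c}.png",z[:,:,::-1])
a=cv2.imread("pics/ztop.png"); b=cv2.imread("pics/zside.png"); cv2.imwrite("pics/z.png",cv2.resize(np.vstack([a,b]),(600,600)))
E
python3 m1.py
```

```text
green [ 0.396  -0.2723] yaw 76.9 err 0.039
blue [ 0.4148 -0.3903] yaw 78.5 err 0.034
green [ 0.3946 -0.2748] yaw 79.4 err 0.618
blue [ 0.4142 -0.393 ] yaw 78.5 err 0.145
top mat [ 0.7125 -0.0546  0.    ] [255 140  28  28 623]
side mat [ 0.7094 -0.052   0.    ] [183 218  45  34 200]
wrist mat [ 0.7108 -0.0522  0.    ] [ 385   27   69   75 4000]
cap [248.75       200.65384615] [257.29411765 220.48235294] [0.5367 0.0036 0.1515]
top yellow [([135.8000030517578, 173.60000610351562], [0.63, 0.371]), ([204.10000610351562, 167.39999389648438], [0.649, 0.151]), ([209.8000030517578, 229.39999389648438], [0.45, 0.131]), ([141.39999389648438, 235.60000610351562], [0.43, 0.35])]
top blue [([209.39999389648438, 229.0], [0.451, 0.132]), ([213.6999969482422, 168.8000030517578], [0.645, 0.12]), ([220.5, 169.1999969482422], [0.643, 0.098]), ([216.1999969482422, 229.39999389648438], [0.45, 0.111])]
side yellow [([198.8000030517578, 281.29998779296875], [0.644, 0.183]), ([199.5, 271.1000061035156], [0.651, 0.153]), ([281.6000061035156, 276.70001220703125], [0.449, 0.134]), ([280.8999938964844, 286.8999938964844], [0.445, 0.164])]
side blue [([204.39999389648438, 269.79998779296875], [0.64, 0.147]), ([206.39999389648438, 258.70001220703125], [0.645, 0.113]), ([282.6000061035156, 273.0], [0.448, 0.123]), ([280.5, 284.0], [0.447, 0.156])]
```

View pics/z.png

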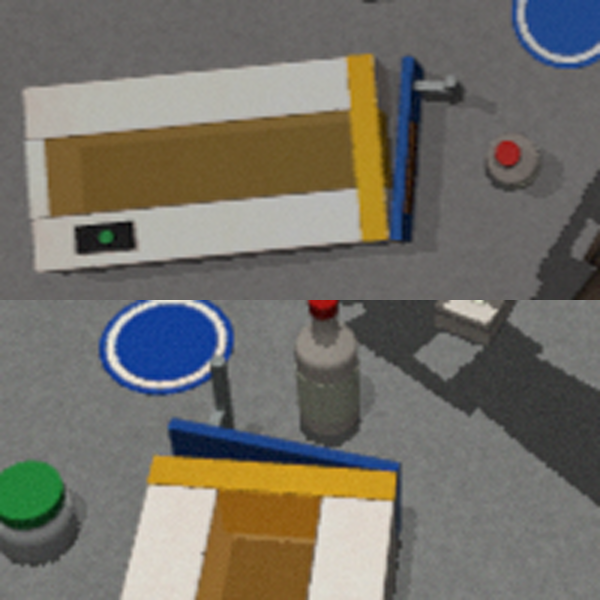

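The zoom shows the door slightly ajar (leaf from about px 400,240 to 408,60). The handle is at (452,85), the cap at (507,153), and the bottle narrows above its shoulder. I'll grip the bottle low with the tool tilted 45°.

>>> {"api": "send_rows", "payload": {
  "rows": "0 20 0 50 38 100 1;0 45 0 109 38 209 1;0 45 0 109 38 209 1;0 45 0 109 38 209 1;0 45 0 109 38 209 1;0 45 0 109 38 209 1;0 45 0 109 38 209 1;0 45 0 109 38 209 1"
}}

```text
time: 4.72
eef_pos: [0.5382, -0.0848, 0.1636]
tcp_rot: [0.653, 0.654, 0.271, -0.268]
contact_force: [-0.2, 0.6, -0.9]
opening: 1.001
finger_force: 0.0
```

```bash
cat >> h.py <<'E'
def go(pos,z=(0,0,-1),xang=90.,show=True):
    """print turn+shift to reach TCP pos, tool z dir, tool x heading(deg)"""
    s=ctrl.get_state(); R0=R.from_quat(s["tcp_rot"]); z=np.array(z,float); z/=np.linalg.norm(z)
    h=np.array([np.cos(np.radians(xang)),np.sin(np.radians(xang)),0]); y=np.cross(z,h); y/=np.linalg.norm(y); x=np.cross(y,z)
    R1=R.from_matrix(np.c_[x,y,z]); rv=np.degrees((R0.inv()*R1).as_rotvec()); sh=R0.inv().apply(np.array(pos)-s["eef_pos"])*1000
    print("go",np.round(rv,1),np.round(sh,1))
E
python3 - <<'E'
from h import *
state(); go([.536,.003,.07],(0,1,-1))
p=ctrl.read_camera("wrist"); q=ctrl.read_camera("side"); u=ctrl.read_camera("top"); a=comp(mask(p,"red"),proj(p,[[.5367,.0036,.152]])[0])[1]
ub=comp(mask(q,"red"),proj(q,[[.533,.012,.15]])[0])[1]; ut=comp(mask(u,"red"),proj(u,[[.533,.012,.15]])[0])[1];print(a,tri(p,a,q,ub),tri(p,a,u,ut),ut,ub)
for n in("bottle","door_handle","door"):print(n,[(round(d["p"],2),w(p,d["position"])[:3].round(3)) for d in ctrl.look_for(p,n)])
save(p,"w2")
E
```

```text
t 4.72 pos [ 0.5382 -0.0848  0.1636] q [-0.599  0.278  1.895  0.625  1.493 -0.823] F [-0.2  0.6 -0.9] op 1.001 ff 0.0
rot
 [[-0.003  1.     0.004]
 [ 0.71  -0.     0.704]
 [ 0.704  0.005 -0.71 ]]
go [0.2 0.2 0.2] [ -3.5  -2.7 128.3]
[269.52042007 145.61085181] [0.53605701 0.0035156  0.15159311] [0.53734033 0.00367269 0.15174542] [248.75       200.65384615] [257.48314607 220.48314607]
bottle [(0.77, array([ 0.536, -0.012,  0.105]))]
door_handle [(0.62, array([0.556, 0.115, 0.077]))]
door [(0.88, array([0.555, 0.117, 0.079])), (0.43, array([ 0.535, -0.011,  0.106]))]
```

View pics/w2.png

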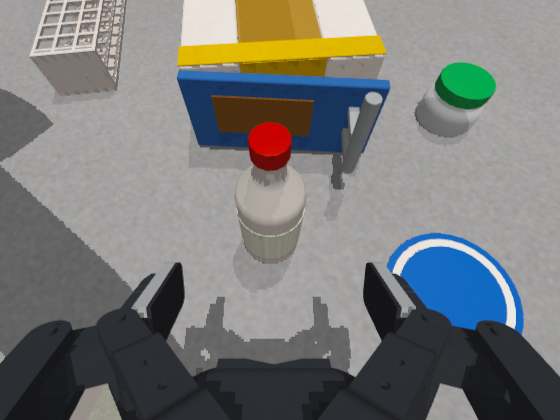

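The wrist view shows the bottle centred between the fingers (cap 270,145), with its full-width body below the shoulder. The handle is at (370,110) and clear. Going in to grip.

>>> {"api": "send_rows", "payload": {
  "rows": "0 0 0 -3 -1 40 1;0 0 0 -3 -1 80 1;0 0 0 -3 -1 110 1;0 0 0 -3 -1 128 1;0 0 0 -3 -1 128 1;0 0 0 -3 -1 128 0;0 0 0 -3 -1 128 -0.2;0 0 0 -3 -1 128 -0.5",
  "grip_force": 30
}}

```text
time: 6.02
eef_pos: [0.5368, 0.0035, 0.0692]
tcp_rot: [0.653, 0.653, 0.271, -0.27]
contact_force: [-1.2, -1.6, 4.3]
opening: 0.642
finger_force: 34.3
```

>>> {"api": "send_rows", "payload": {
  "rows": "0 0 0 0 0 0 -0.5;0 0 0 0 0 0 -0.5;0 0 0 0 0 0 -0.5"
}}

```text
time: 6.4
eef_pos: [0.5368, 0.0035, 0.0692]
tcp_rot: [0.653, 0.653, 0.271, -0.27]
contact_force: [-2.1, -4.0, 6.3]
opening: 0.643
finger_force: 34.5
```

```bash
python3 - <<'E'
from h import *
s=state(); go(np.array(s["eef_pos"])+[.712-.537,-.0535-.0036,0],(0,1,-1))
E
```

```text
t 6.4 pos [0.5368 0.0035 0.0692] q [-0.466  0.376  1.988  0.719  1.285 -0.86 ] F [-2.1 -4.   6.3] op 0.643 ff 34.541662484407425
rot
 [[-0.001  1.     0.002]
 [ 0.707 -0.001  0.707]
 [ 0.707  0.002 -0.707]]
go [0.1 0.  0. ] [-40.5 175.1 -40. ]
```

>>> {"api": "send_rows", "payload": {
  "rows": "0 0 0 -2 10 -2 -0.5;0 0 0 -5 22 -5 -0.5;0 0 0 -8 35 -8 -0.5;0 0 0 -11 48 -11 -0.5;0 0 0 -14 61 -14 -0.5;0 0 0 -17 74 -17 -0.5;0 0 0 -20 87 -20 -0.5;0 0 0 -20 87 -20 -0.5"
}}

```text
time: 7.4
eef_pos: [0.6239, -0.0236, 0.0692]
tcp_rot: [0.653, 0.653, 0.272, -0.271]
contact_force: [-1.3, 2.0, 7.1]
opening: 0.64
finger_force: 34.2
```

>>> {"api": "send_rows", "payload": {
  "rows": "0 0 0 -2 10 -2 -0.5;0 0 0 -5 22 -5 -0.5;0 0 0 -8 35 -8 -0.5;0 0 0 -11 48 -11 -0.5;0 0 0 -14 61 -14 -0.5;0 0 0 -17 74 -17 -0.5;0 0 0 -20 88 -20 -0.5;0 0 0 -20 88 -20 -0.5"
}}

```text
time: 8.4
eef_pos: [0.712, -0.052, 0.0693]
tcp_rot: [0.653, 0.653, 0.272, -0.27]
contact_force: [0.2, 1.0, 4.9]
opening: 0.643
finger_force: 34.2
```

```bash
python3 - <<'E'
from h import *
s=state()
q=ctrl.read_camera("side"); u=ctrl.read_camera("top"); p=ctrl.read_camera("wrist"); g=[[.712,-.053,.15]]
a,ub,ut=[comp(mask(k,"red"),proj(k,g)[0])[1] for k in(p,q,u)]
print("tri ws",tri(p,a,q,ub).round(4),"wt",tri(p,a,u,ut).round(4),"st",tri(q,ub,u,ut).round(4))
E
```

```text
t 8.4 pos [ 0.712  -0.052   0.0693] q [-0.427  0.694  1.501  0.715  1.394 -0.724] F [0.2 1.  4.9] op 0.643 ff 34.1835718229413
rot
 [[-0.001  1.     0.002]
 [ 0.706 -0.001  0.708]
 [ 0.708  0.002 -0.706]]
tri ws [ 0.7145 -0.0525  0.1549] wt [ 0.713  -0.0519  0.1529] st [ 0.7143 -0.0515  0.1558]
```

The bottle is on the mark: the cap triangulates to (0.714,-0.052). Releasing and backing out.

>>> {"api": "send_rows", "payload": {
  "rows": "0 0 0 0 0 0 0.5;0 0 0 0 0 0 1;0 0 0 0 0 0 1;0 0 0 0 0 -30 1;0 0 0 0 0 -80 1;0 0 0 0 0 -130 1;0 0 0 0 0 -180 1;0 0 0 0 0 -180 1"
}}

```text
time: 9.55
eef_pos: [0.7123, -0.1836, 0.1996]
tcp_rot: [0.654, 0.653, 0.272, -0.266]
contact_force: [-0.6, -0.4, -0.3]
opening: 0.996
finger_force: 0.0
```

```bash
python3 - <<'E'
from h import *
s=state()
q=ctrl.read_camera("side"); u=ctrl.read_camera("top"); g=[[.712,-.053,.15]]
ub,ut=[comp(mask(k,"red"),proj(k,g)[0])[1] for k in(q,u)]
print("bottle",tri(q,ub,u,ut).round(4))
print("handle tip est",tri(u,(230.7,178.3),q,(222.7,239.3)).round(4), ray(u,230.7,178.3,.133).round(4), ray(q,222.7,239.3,.133).round(4))
go([.617,.064,.25])
E
```

```text
t 9.55 pos [ 0.7123 -0.1836  0.1996] q [-0.579  0.63   1.331  0.638  1.65  -0.682] F [-0.6 -0.4 -0.3] op 0.996 ff 0.0
rot
 [[-0.002  1.     0.008]
 [ 0.71  -0.005  0.704]
 [ 0.704  0.007 -0.71 ]]
bottle [ 0.7059 -0.0531  0.1792]
handle tip est [0.6121 0.0628 0.1299] [0.6103 0.0622 0.133 ] [0.6127 0.0655 0.133 ]
go [  0.  -45.   -0.1] [211.4 -94.1 133.2]
```

>>> {"api": "send_rows", "payload": {
  "rows": "0 -10 0 40 -30 -40;0 0 0 0 0 0"
}}

```text
invalid input at $.rows[0]: expected 7 numbers
```

>>> {"api": "send_rows", "payload": {
  "rows": "0 -10 0 40 -30 -40 1;0 -20 0 80 -102 -20 1;0 -45 0 200 -102 58 1;0 -45 0 200 -102 58 1;0 -45 0 200 -102 58 1;0 -45 0 200 -102 58 1;0 -45 0 200 -102 58 1;0 -45 0 200 -102 58 1"
}}

```text
time: 10.65
eef_pos: [0.6088, 0.0017, 0.294]
tcp_rot: [0.708, 0.706, -0.001, -0.001]
contact_force: [-0.1, -0.3, -0.2]
opening: 0.997
finger_force: 0.0
```

```bash
python3 - <<'E'
from h import *
s=state()
q=ctrl.read_camera("side"); u=ctrl.read_camera("top"); g=[[.712,-.053,.15]]
p=ctrl.read_camera("wrist"); save(p,"w3")
for k in(p,q,u):
    try:
        o,c,st=comp(mask(k,"red"),proj(k,g)[0]); print(c,st,ray(k,*c,.152).round(4))
    except Exception as e: print(e)
print(proj(p,[[.612,.063,.133],[.45,.132,.106],[.649,.151,.106]]).round(1))
E
```

```text
t 10.65 pos [0.6088 0.0017 0.294 ] q [-0.164  0.115  1.702  0.     1.328 -0.161] F [-0.1 -0.3 -0.2] op 0.997 ff 0.0
rot
 [[ 0.002  1.    -0.003]
 [ 1.    -0.002  0.   ]
 [ 0.    -0.003 -1.   ]]
[384.47922849 253.11127596] [368 239  33  31 674] [ 0.7124 -0.049   0.152 ]
[199.24385246 189.84221311] [183 176  33  27 488] [ 0.7155 -0.0793  0.152 ]
[267.04444444 144.37777778] [263 141   8   8  45] [ 0.7144 -0.0531  0.152 ]
[[275.9 127.9]
 [ 95.3  47.9]
 [317.7  22.9]]
```

View pics/w3.png

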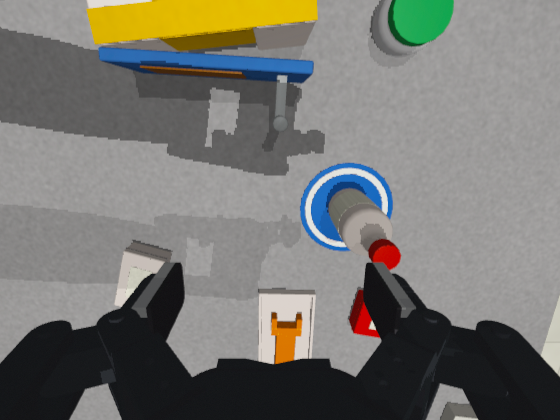

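The bottle stands on the mark (350,205). The handle tip is at (280,123), which puts it near (0.616, 0.067). Gripping it from above.

>>> {"api": "send_rows", "payload": {
  "rows": "0 0 0 40 7 20 0.2;0 0 0 65 7 60 0.2;0 0 0 65 7 110 0.2;0 0 0 65 7 150 0.2;0 0 0 65 7 176 0.2;0 0 0 65 7 176 0.2;0 0 0 65 7 176 -1;0 0 0 65 7 176 -1",
  "grip_force": 30
}}

```text
time: 11.8
eef_pos: [0.6161, 0.068, 0.1217]
tcp_rot: [0.708, 0.707, -0.0, -0.001]
contact_force: [-16.2, 6.6, 8.5]
opening: 0.182
finger_force: 6.8
```

>>> {"api": "send_rows", "payload": {
  "rows": "0 0 0 0 0 0 -1;0 0 0 0 0 0 -1;0 0 0 0 0 0 -1"
}}

```text
time: 12.18
eef_pos: [0.6154, 0.0686, 0.1217]
tcp_rot: [0.707, 0.707, -0.0, -0.001]
contact_force: [-5.6, 1.5, 4.5]
opening: 0.153
finger_force: 29.5
```

>>> {"api": "send_rows", "payload": {
  "rows": "0 0 0 -23 -11 0 -1;0 0 0 -44 -25 0 -1;0 0 0 -63 -42 0 -1;0 0 0 -79 -61 0 -1;0 0 0 -93 -82 0 -1;0 0 0 -103 -105 0 -1;0 0 0 -110 -129 0 -1;0 0 0 -113 -153 0 -1"
}}

```text
time: 13.18
eef_pos: [0.4647, -0.0482, 0.1218]
tcp_rot: [0.708, 0.707, 0.0, 0.005]
contact_force: [2.7, -8.8, -0.7]
opening: 0.149
finger_force: 30.2
```

```bash
python3 - <<'E'
from h import *
state()
E
```

```text
t 13.18 pos [ 0.4647 -0.0482  0.1218] q [-0.319 -0.025  2.182 -0.005  0.975 -0.315] F [ 2.7 -8.8 -0.7] op 0.149 ff 30.213517248630524
rot
 [[ 0.001  1.     0.007]
 [ 1.    -0.001 -0.007]
 [-0.007  0.007 -1.   ]]
```

>>> {"api": "send_rows", "payload": {
  "rows": "0 0 0 0 -10 0 -1;0 0 0 0 -19 0 -1;0 0 0 1 -29 0 -1;0 0 0 1 -29 0 -1;0 0 0 1 -29 0 0;0 0 0 1 -29 0 0;0 0 0 1 -29 -40 0;0 0 0 1 -29 -100 0"
}}

```text
time: 14.18
eef_pos: [0.4327, -0.0432, 0.2191]
tcp_rot: [0.707, 0.707, -0.001, -0.002]
contact_force: [1.3, -1.4, 0.7]
opening: 0.5
finger_force: 0.0
```

```bash
python3 - <<'E'
from h import *
state()
u=ctrl.read_camera("top"); save(u,"t4")
m=mask(u,"blue"); o,c,st=comp(m,proj(u,[[.45,.03,.1]])[0],False); print(st,[ray(u,*q,.104).round(3)[:2].tolist() for q in cv2.boxPoints(cv2.minAreaRect(np.argwhere(o)[:,::-1].astype(np.float32)))])
E
```

```text
t 14.18 pos [ 0.4327 -0.0432  0.2191] q [-3.340e-01 -2.340e-01  2.172e+00  1.000e-03  1.208e+00 -3.340e-01] F [ 1.3 -1.4  0.7] op 0.5 ff 0.0
rot
 [[ 0.001  1.    -0.005]
 [ 1.    -0.001  0.002]
 [ 0.002 -0.005 -1.   ]]
[210 223  28  10 108] [[0.45, 0.132], [0.472, 0.045], [0.458, 0.041], [0.436, 0.129]]
```

>>> {"api": "send_rows", "payload": {
  "rows": "0 0 0 20 50 0 -1;0 0 0 43 100 0 -1;0 0 0 43 100 50 -1;0 0 0 43 100 100 -1;0 0 0 43 100 130 -1;0 0 0 43 80 130 -1;0 0 0 43 60 130 -1;0 0 0 43 45 130 -1"
}}

```text
time: 15.22
eef_pos: [0.479, -0.0009, 0.0899]
tcp_rot: [0.707, 0.707, 0.0, 0.001]
contact_force: [0.6, -0.6, 0.3]
opening: -0.0
finger_force: 0.6
```

>>> {"api": "send_rows", "payload": {
  "rows": "0 0 0 0 -10 0 -1;0 0 0 0 -20 0 -1;0 0 0 0 -30 0 -1;0 0 0 0 -38 0 -1;0 0 0 0 -38 0 -1;0 0 0 0 30 0 -1;0 0 0 0 60 -60 -1;0 0 0 0 60 -120 -1"
}}

```text
time: 16.23
eef_pos: [0.5398, -0.0012, 0.2051]
tcp_rot: [0.707, 0.707, -0.001, -0.002]
contact_force: [1.3, -0.9, -0.8]
opening: -0.0
finger_force: 0.0
```

```bash
python3 - <<'E'
from h import *
state(); go([.56,-.10,.35])
u=ctrl.read_camera("top"); save(u,"t4")
m=mask(u,"blue"); o,c,st=comp(m,proj(u,[[.44,.05,.1]])[0],False); print(st,[ray(u,*q,.104).round(3)[:2].tolist() for q in cv2.boxPoints(cv2.minAreaRect(np.argwhere(o)[:,::-1].astype(np.float32)))])
E
```

```text
t 16.23 pos [ 0.5398 -0.0012  0.2051] q [-0.19   0.037  1.951 -0.     1.159 -0.189] F [ 1.3 -0.9 -0.8] op -0.0 ff 0.0
rot
 [[ 0.001  1.    -0.005]
 [ 1.    -0.001  0.001]
 [ 0.001 -0.005 -1.   ]]
go [-0.3 -0.  -0. ] [ -98.6   19.6 -145. ]
[251 238  20   6  66] [[0.414, 0.0], [0.425, -0.002], [0.415, -0.062], [0.403, -0.059]]
```

The door tip is now near (0.405,-0.06), so the door is open about 1.9 rad. Next is a close look at the guard bar for the cabinet's axis, and at the boxes.

>>> {"api": "send_rows", "payload": {
  "rows": "0 0 0 30 10 -60 1;0 0 0 30 10 -125 1;0 0 0 30 10 -125 1;0 0 0 30 10 -125 1"
}}

```text
time: 16.77
eef_pos: [0.549, 0.0288, 0.3311]
tcp_rot: [0.707, 0.707, 0.0, 0.0]
contact_force: [-0.4, -0.3, -0.4]
opening: 0.844
finger_force: 0.0
```

```bash
python3 - <<'E'
from h import *
state()
p=ctrl.read_camera("wrist"); save(p,"w5")
H=hsv(p); m=cv2.inRange(H,(18,150,60),(30,255,255)); print("proj",proj(p,[[.45,.132,.106],[.649,.151,.106],[.45,.132,.046],[.649,.151,.046]]).round(1))
o,c,st=comp(m,proj(p,[[.55,.142,.1]])[0],False); print(st)
cnt,_=cv2.findContours(o,0,2); h=cv2.convexHull(np.vstack(cnt)); ap=cv2.approxPolyDP(h,3,True)[:,0]; print([(q.tolist(),ray(p,*q,.106).round(3)[:2].tolist(),ray(p,*q,.046).round(3)[:2].tolist()) for q in ap])
E
```

```text
t 16.77 pos [0.549  0.0288 0.3311] q [-0.132 -0.043  1.797 -0.     1.387 -0.131] F [-0.4 -0.3 -0.4] op 0.844 ff 0.0
rot
 [[ 0.001  1.     0.001]
 [ 1.    -0.001 -0.   ]
 [-0.     0.001 -1.   ]]
proj [[176.7  83.3]
 [370.6  63. ]
 [191.3  87.5]
 [355.6  70.4]]
[ 171    0  200   81 9890]
[([370, 30], [0.646, 0.181], [0.662, 0.194]), ([370, 59], [0.648, 0.155], [0.665, 0.163]), ([301, 74], [0.578, 0.141], [0.583, 0.147]), ([243, 80], [0.519, 0.135], [0.513, 0.14]), ([176, 79], [0.45, 0.136], [0.432, 0.142]), ([171, 51], [0.447, 0.162], [0.429, 0.172]), ([223, 0], [0.502, 0.207], [0.493, 0.225]), ([308, 0], [0.584, 0.207], [0.589, 0.224])]
```

View pics/w5.png

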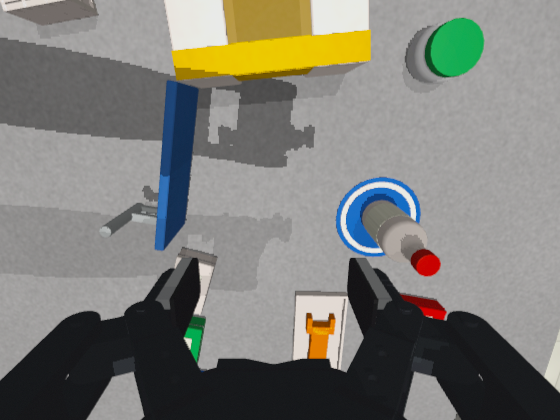

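The view shows the door open at left (leaf 170,90 to 165,245), the guard's front edge from (176,79) to (370,59), and the bottle on the mark. That puts the cabinet origin near (0.5495,0.144) with a heading of 95.5°. Next I'll look at the boxes from above.

>>> {"api": "send_rows", "payload": {
  "rows": "0 0 0 -309 -130 0 1;0 0 0 -309 -130 0 1;0 0 0 -309 -130 0 1;0 0 0 -309 -130 0 1;0 0 0 -309 -130 0 1;0 0 0 -309 -130 0 1;0 0 0 -309 -130 0 1;0 0 0 -309 -130 0 1"
}}

```text
time: 17.82
eef_pos: [0.4184, -0.2792, 0.3291]
tcp_rot: [0.707, 0.707, 0.0, -0.002]
contact_force: [0.8, 0.6, -0.0]
opening: 0.998
finger_force: 0.0
```

```bash
python3 - <<'E'
from h import *
state()
p=ctrl.read_camera("wrist"); save(p,"w6")
boxes([p],{"green":[.40,-.272],"blue":[.415,-.390]})
find(["wrist"],["box_white","box_green","box_blue","tray","stick"])
E
```

```text
t 17.82 pos [ 0.4184 -0.2792  0.3291] q [-0.791 -0.15   1.899  0.     1.396 -0.79 ] F [ 0.8  0.6 -0. ] op 0.998 ff 0.0
rot
 [[ 0.001  1.    -0.002]
 [ 1.    -0.001  0.003]
 [ 0.003 -0.002 -1.   ]]
green [ 0.3959 -0.2723] yaw 77.9 err 0.024
blue [ 0.4145 -0.3906] yaw 78.8 err 0.032
wrist box_white [(0.77, [0.754, -0.221, 0.032]), (0.72, [0.416, -0.154, 0.031])]
wrist box_green [(0.71, [0.618, -0.28, 0.004]), (0.57, [0.398, -0.266, 0.031])]
wrist box_blue [(0.73, [0.418, -0.383, 0.033])]
wrist tray [(0.85, [0.615, -0.28, 0.002])]
wrist stick [(0.85, [0.617, -0.323, 0.019])]
```

View pics/w6.png

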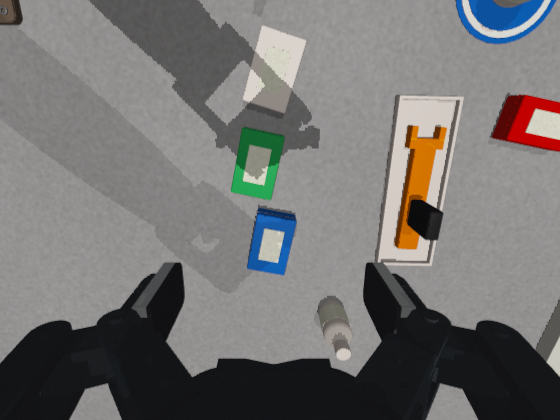

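The white box's outline in the view is (263,27), (306,41), (284,114), (243,100). The tray corners are (400,96), (463,97), (432,265), (378,262).

```bash
cat >> h.py <<'E'
CO=np.array([.5495,.144]); CA=np.radians(95.5)
def cab(x,y): return CO+x*np.array([np.cos(CA),np.sin(CA)])+y*np.array([-np.sin(CA),np.cos(CA)])
def tocab(p): d=np.array(p[:2])-CO; return np.array([d@[np.cos(CA),np.sin(CA)],d@[-np.sin(CA),np.cos(CA)]])
def poly(pts):
    o=np.zeros((420,560),np.uint8); cv2.fillConvexPoly(o,np.array(pts,np.int32),1); return o
E
python3 - <<'E'
from h import *
p=ctrl.read_camera("wrist")
x,f=fitbox([p],[poly([(263,27),(306,41),(284,114),(243,100)])],[.417,-.153]); print("white",x[:2].round(4),np.degrees(x[2]),f)
P=[ray(p,*q,.013)[:2] for q in((400,96),(463,97),(432,265),(378,262))]; print("tray",np.round(P,4).tolist(),np.mean(P,0))
x2,f2=fitbox([p],[poly([(400,96),(463,97),(432,265),(378,262)])],[.616,-.31,1.5],(.25,.085,.013)); print("tray",x2,np.degrees(x2[2]),f2)
go([*x[:2],.12],xang=np.degrees(x[2]))
print(cab(-65,0) if 0 else cab(-.065,0))
E
```

```text
white [ 0.4202 -0.1572] 72.30027693120459 0.05800489067894131
tray [[0.5883, -0.1847], [0.6723, -0.186], [0.6688, -0.4347], [0.5835, -0.4295]] [ 0.62822999 -0.30871914]
tray [ 0.63027946 -0.30982032  1.55657553] 89.1852083154915 0.054351612261146494
go [ 0.   0.  17.7] [122.3   1.3 211. ]
[0.55572997 0.07929925]
```

>>> {"api": "send_rows", "payload": {
  "rows": "0 0 10 60 1 60 1;0 0 18 122 1 120 1;0 0 18 122 1 180 1;0 0 18 122 1 230 1;0 0 18 122 1 270 1;0 0 18 122 1 302 1;0 0 18 122 1 302 1;0 0 18 122 1 302 1"
}}

```text
time: 19.23
eef_pos: [0.421, -0.1587, 0.0304]
tcp_rot: [0.809, 0.587, 0.0, 0.001]
contact_force: [0.1, -0.1, 0.2]
opening: 1.002
finger_force: 0.0
```

>>> {"api": "send_rows", "payload": {
  "rows": "0 0 0 0 0 0 0.3;0 0 0 0 0 0 -0.2;0 0 0 0 0 0 -0.5;0 0 0 0 0 0 -0.5;0 0 0 0 0 0 -0.5",
  "grip_force": 45
}}

```text
time: 19.85
eef_pos: [0.421, -0.1588, 0.0308]
tcp_rot: [0.809, 0.587, 0.0, 0.001]
contact_force: [-1.6, 0.4, 6.5]
opening: 0.665
finger_force: 49.6
```

```bash
python3 - <<'E'
from h import *
state(); go([*cab(-.065,0),.12],xang=95.5)
E
```

```text
t 19.85 pos [ 0.421  -0.1588  0.0308] q [-0.587  0.115  2.249 -0.     0.775 -0.272] F [-1.6  0.4  6.5] op 0.665 ff 49.59561288356781
rot
 [[ 0.31   0.951  0.002]
 [ 0.951 -0.31  -0.002]
 [-0.001  0.003 -1.   ]]
go [  0.1   0.1 -23.5] [268.1  54.6 -89.3]
```

>>> {"api": "send_rows", "payload": {
  "rows": "0 0 0 0 0 -60 -0.5;0 0 0 0 0 -120 -0.5;0 0 -10 60 30 -140 -0.5;0 0 -18 120 40 -140 -0.5;0 0 -23.5 180 54 -140 -0.5;0 0 -23.5 240 54 -140 -0.5;0 0 -23.5 268 54 -140 -0.5;0 0 -23.5 268 54 -140 -0.5"
}}

```text
time: 20.85
eef_pos: [0.5541, 0.0821, 0.1687]
tcp_rot: [0.671, 0.741, -0.0, -0.0]
contact_force: [-0.1, -0.9, -1.9]
opening: 0.664
finger_force: 49.7
```

```bash
python3 - <<'E'
from h import *
state(); go([*cab(-.065,0),.0315],xang=95.5)
E
```

```text
t 20.85 pos [0.5541 0.0821 0.1687] q [-0.034  0.121  1.933  0.     1.088 -0.133] F [-0.1 -0.9 -1.9] op 0.664 ff 49.71923053264618
rot
 [[-0.099  0.995 -0.   ]
 [ 0.995  0.099  0.   ]
 [ 0.    -0.    -1.   ]]
go [-0.  -0.   0.2] [ -3.    1.4 137.2]
```

Lower, release, rise, and check the placing.

>>> {"api": "send_rows", "payload": {
  "rows": "0 0 0 -3 1 50 -0.5;0 0 0 -3 1 100 -0.5;0 0 0 -3 1 125 -0.5;0 0 0 -3 1 137 -0.5;0 0 0 -3 1 137 -0.5;0 0 0 -3 1 137 0.6;0 0 0 -3 1 137 1;0 0 0 -3 1 137 1"
}}

```text
time: 21.85
eef_pos: [0.5559, 0.0771, 0.0326]
tcp_rot: [0.673, 0.74, 0.0, 0.001]
contact_force: [-0.4, 1.4, -0.6]
opening: 1.0
finger_force: 0.0
```

>>> {"api": "send_rows", "payload": {
  "rows": "0 0 0 0 0 -40 1;0 0 0 0 0 -100 1;0 0 0 -30 0 -160 1;0 0 0 -80 0 -220 1;0 0 0 -100 0 -280 1;0 0 0 -100 0 -280 1;0 0 0 -100 0 -280 1"
}}

```text
time: 22.72
eef_pos: [0.5654, -0.0226, 0.3132]
tcp_rot: [0.673, 0.74, 0.001, 0.001]
contact_force: [0.3, 0.1, 0.1]
opening: 0.999
finger_force: 0.0
```

```bash
python3 - <<'E'
from h import *
state()
p=ctrl.read_camera("wrist"); save(p,"w7")
find(["wrist"],["box_white","stick","tray"])
m=mask(p,"orange"); o,c,st=comp(m,proj(p,[[.625,-.30,.02]])[0],False); print(st)
E
```

```text
t 22.73 pos [ 0.5654 -0.0226  0.3132] q [-0.219  0.003  1.784  0.     1.352 -0.314] F [0.3 0.1 0.1] op 0.999 ff 0.0
rot
 [[-0.094  0.996  0.003]
 [ 0.996  0.094 -0.   ]
 [-0.001  0.003 -1.   ]]
wrist box_white [(0.64, [0.553, 0.083, 0.033]), (0.62, [0.814, -0.206, 0.022])]
wrist stick [(0.82, [0.622, -0.269, 0.017])]
wrist tray [(0.66, [0.622, -0.244, -0.0])]
[ 280  294   36   69 1228]
```

View pics/w7.png

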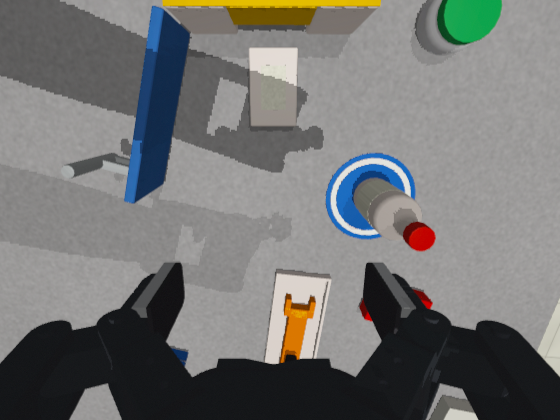

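The white box (250-298, 48-127) is centred before the opening (228-316). Now to the stick.

>>> {"api": "send_rows", "payload": {
  "rows": "0 0 6 -60 9 0 1;0 0 6 -120 18 0 1;0 0 6 -180 27 0 1;0 0 6 -235 37 0 1;0 0 6 -235 37 0 1;0 0 6 -235 37 0 1"
}}

```text
time: 23.72
eef_pos: [0.6238, -0.2519, 0.3101]
tcp_rot: [0.71, 0.704, -0.0, -0.002]
contact_force: [-0.3, -0.0, -0.1]
opening: 0.999
finger_force: 0.0
```

```bash
cat >> h.py <<'E'
SP=np.array([(-.06,-.015),(.105,-.015),(.105,-.023),(.121,-.023),(.121,.023),(.105,.023),(.105,.015),(-.06,.015)])
def fitstick(pics,x0,zb=0.):
    """fit orange part (grip hides some: cost only on orange hull)"""
    ms=[]
    for p in pics:
        ms.append(comp(cv2.morphologyEx(cv2.inRange(hsv(p),(5,150,50),(20,255,255)),cv2.MORPH_CLOSE,np.ones((9,9))),proj(p,[[*x0[:2],.02]])[0])[0])
    def cost(v):
        x,y,t=v; c,s=np.cos(t),np.sin(t); J=0
        for p,m in zip(pics,ms):
            P=np.vstack([np.c_[x+c*SP[:,0]-s*SP[:,1],y+s*SP[:,0]+c*SP[:,1],np.full(8,z)] for z in(zb,zb+.016)])
            S=4; f=np.zeros((1680,2240),np.uint8); cv2.fillConvexPoly(f,cv2.convexHull(np.round(proj(p,P)*S+S/2-.5).astype(np.int32)),1)
            f=cv2.resize(f.astype(np.float32),(560,420),interpolation=cv2.INTER_AREA); J+=np.abs(f-m).sum()/m.sum()
        return J
    r=minimize(cost,x0,method="Nelder-Mead",options=dict(initial_simplex=np.array(x0)+np.array([[0,0,0],[.012,0,0],[0,.012,0],[0,0,.15]]),maxiter=120))
    print("stick",r.x.round(4),"yaw",round(np.degrees(r.x[2]),1),"err",round(r.fun,3)); return r.x
E
python3 - <<'E'
from h import *
s=state()
p=ctrl.read_camera("wrist"); save(p,"w8")
x=fitstick([p],[.627,-.33,1.55],.004)
go([*x[:2],.063],xang=np.degrees(x[2]))
E
```

```text
t 23.73 pos [ 0.6238 -0.2519  0.3101] q [-5.350e-01  2.470e-01  1.521e+00  1.000e-03  1.377e+00 -5.250e-01] F [-0.3 -0.  -0.1] op 0.999 ff 0.0
rot
 [[ 0.009  1.    -0.002]
 [ 1.    -0.009  0.002]
 [ 0.002 -0.002 -1.   ]]
stick [ 0.6238 -0.343   1.5257] yaw 87.4 err 0.033
go [-0.1 -0.1  2.1] [-92.    1.2 247.6]
```

View pics/w8.png

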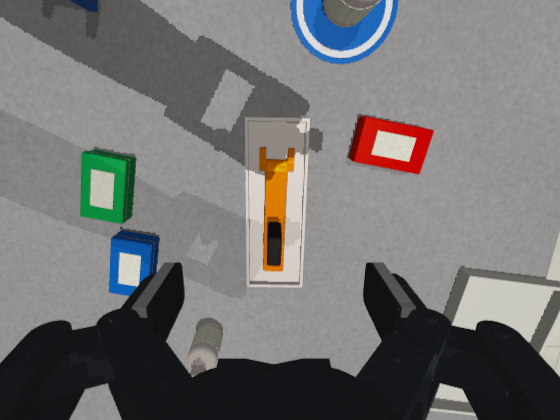

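The stick lies at (275,148)-(272,270) with its grip at (275,243). The fit is good, so I'm grasping it.

>>> {"api": "send_rows", "payload": {
  "rows": "0 0 2 -50 1 50 0.5;0 0 2 -92 1 110 0.2;0 0 2 -92 1 170 0.2;0 0 2 -92 1 220 0.2;0 0 2 -92 1 248 0.2;0 0 2 -92 1 248 0.2;0 0 2 -92 1 248 -0.5;0 0 2 -92 1 248 -1",
  "grip_force": 60
}}

```text
time: 24.78
eef_pos: [0.6257, -0.3453, 0.0673]
tcp_rot: [0.722, 0.692, 0.0, 0.002]
contact_force: [-2.7, -1.4, -0.1]
opening: 0.201
finger_force: 60.2
```

>>> {"api": "send_rows", "payload": {
  "rows": "0 0 0 0 0 0 -1;0 0 0 0 0 0 -1;0 0 0 0 0 0 -1;0 0 0 0 0 -12 -1;0 0 0 0 0 -30 -1;0 0 0 0 0 -30 -1"
}}

```text
time: 25.52
eef_pos: [0.6253, -0.3459, 0.0968]
tcp_rot: [0.723, 0.691, 0.0, 0.002]
contact_force: [0.1, 0.1, -1.8]
opening: 0.205
finger_force: 60.2
```

```bash
python3 - <<'E'
from h import *
s=state(); print(cab(-.26,0))
go([*cab(-.26,0),s["eef_pos"][2]],xang=95.5)
p=ctrl.read_camera("wrist"); fitstick([p],[s["eef_pos"][0],s["eef_pos"][1],1.526],.034)
# white check with top
find(["top","side"],["box_white","stick"])
E
```

```text
t 25.52 pos [ 0.6253 -0.3459  0.0968] q [-0.647  0.517  1.571 -0.     1.048 -0.602] F [ 0.1  0.1 -1.8] op 0.205 ff 60.163811445236206
rot
 [[ 0.045  0.999  0.004]
 [ 0.999 -0.045 -0.003]
 [-0.003  0.004 -1.   ]]
[ 0.5744199  -0.11480301]
go [ 0.2  0.2 -8.1] [228.6 -61.2  -0.9]
stick [ 0.6288 -0.2877  1.5223] yaw 87.2 err 0.116
top box_white [(0.88, [0.771, -0.223, 0.032]), (0.62, [0.558, 0.073, 0.027]), (0.29, [0.629, -0.227, 0.0])]
top stick [(0.51, [0.631, -0.253, 0.049])]
side box_white [(0.77, [0.552, 0.054, 0.036]), (0.75, [0.772, -0.208, 0.035])]
side stick [(0.59, [0.62, -0.298, 0.05])]
```

>>> {"api": "send_rows", "payload": {
  "rows": "0 0 0 30 0 -10 -1;0 0 -4 80 -25 -10 -1;0 0 -8 130 -45 -10 -1;0 0 -8 180 -61 -10 -1;0 0 -8 229 -61 -10 -1;0 0 -8 229 -61 -1 -1;0 0 -8 229 -61 15 -1;0 0 -8 229 -61 15 -1"
}}

```text
time: 26.88
eef_pos: [0.572, -0.1134, 0.0767]
tcp_rot: [0.673, 0.74, -0.001, -0.002]
contact_force: [-1.2, -0.1, -1.0]
opening: 0.196
finger_force: 60.0
```

```bash
python3 - <<'E'
from h import *
s=state(); go([*cab(-.25,0),.0655],xang=95.5); print("cab",tocab(s["eef_pos"]))
p=ctrl.read_camera("wrist"); q=ctrl.read_camera("top")
a=p["color"][:,:,::-1]; b=cv2.resize(q["color"][140:260,180:300,::-1],(420,420),interpolation=cv2.INTER_CUBIC)
cv2.imwrite("pics/w9.png",cv2.resize(np.hstack([a,b]),(800,343)))
E
```

```text
t 26.88 pos [ 0.572  -0.1134  0.0767] q [-0.37   0.297  1.917 -0.     0.932 -0.464] F [-1.2 -0.1 -1. ] op 0.196 ff 59.98900830745697
rot
 [[-0.094  0.996 -0.004]
 [ 0.996  0.094  0.001]
 [ 0.002 -0.004 -1.   ]]
go [-0.2 -0.1 -0.1] [ 8.4  2.3 11.2]
cab [-0.25837835  0.0022533 ]
```

View pics/w9.png

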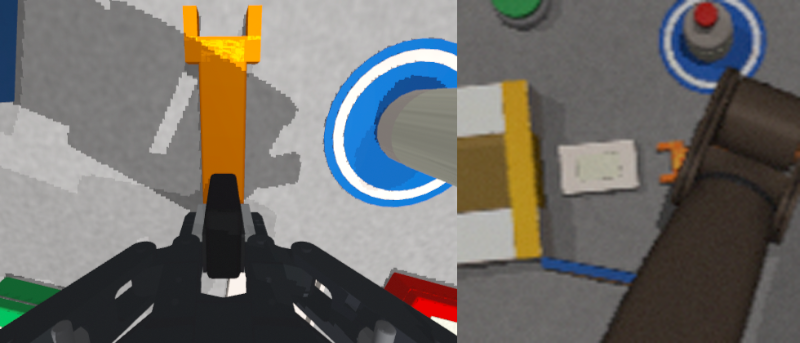

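The stick is held straight, with the fork at (222,20). The white box lies straight ahead. Pushing it in.

>>> {"api": "send_rows", "payload": {
  "rows": "0 0 0 5 2 11 -1;0 0 0 17 2 11 -1;0 0 0 30 2 11 -1;0 0 0 44 2 11 -1;0 0 0 58 2 11 -1;0 0 0 72 2 11 -1;0 0 0 86 2 11 -1;0 0 0 100 2 11 -1"
}}

```text
time: 27.98
eef_pos: [0.5659, -0.0126, 0.068]
tcp_rot: [0.673, 0.74, 0.0, 0.0]
contact_force: [1.6, -0.9, -1.8]
opening: 0.205
finger_force: 60.1
```

>>> {"api": "send_rows", "payload": {
  "rows": "0 0 0 14 0 0 -1;0 0 0 28 0 0 -1;0 0 0 42 0 0 -1;0 0 0 56 0 0 -1;0 0 0 69 0 0 -1;0 0 0 81 0 0 -1;0 0 0 92 0 0 -1;0 0 0 92 0 0 -1"
}}

```text
time: 28.98
eef_pos: [0.5568, 0.079, 0.0677]
tcp_rot: [0.672, 0.74, -0.0, -0.0]
contact_force: [0.2, -0.7, -2.5]
opening: 0.205
finger_force: 60.1
```

```bash
python3 - <<'E'
from h import *
s=state(); print("cab",tocab(s["eef_pos"])); go([*cab(-.25,0),.0655],xang=95.5)
q=ctrl.read_camera("side"); p=ctrl.read_camera("top")
a=cv2.resize(q["color"][200:400,130:330,::-1],(400,400),interpolation=cv2.INTER_CUBIC); b=cv2.resize(p["color"][140:260,80:260,::-1],(600,400),interpolation=cv2.INTER_CUBIC)
cv2.imwrite("pics/w10.png",cv2.resize(np.hstack([a,b]),(800,320)))
find(["side","top"],["box_white"])
E
```

```text
t 28.98 pos [0.5568 0.079  0.0677] q [-4.000e-02  2.700e-01  1.973e+00  1.000e-03  9.000e-01 -1.360e-01] F [ 0.2 -0.7 -2.5] op 0.205 ff 60.06342172622681
rot
 [[-0.096  0.995 -0.001]
 [ 0.995  0.096  0.   ]
 [ 0.001 -0.    -1.   ]]
cab [-0.06539053 -0.0010856 ]
go [-0. -0.  0.] [-184.6   -1.1    2.1]
side box_white [(0.94, [0.77, -0.207, 0.038])]
top box_white [(0.62, [0.771, -0.224, 0.031])]
```

View pics/w10.png

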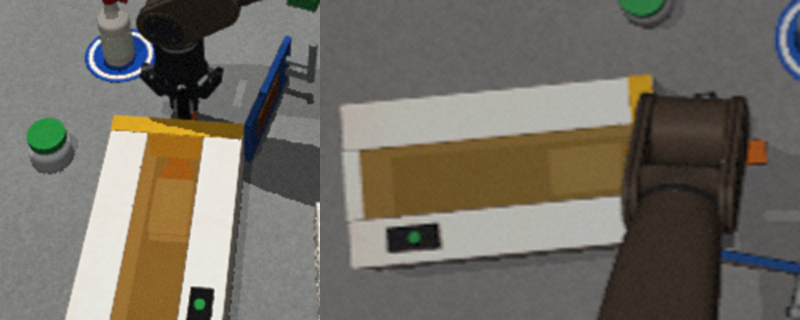

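The white box shows through the amber glass (side view 150-195, 155-240), past the guard. I'll draw the stick back and lay it on the bench behind the lane.

>>> {"api": "send_rows", "payload": {
  "rows": "0 0 0 -20 0 0 -1;0 0 0 -50 0 0 -1;0 0 0 -85 0 0 -1;0 0 0 -120 0 0 -1;0 0 0 -155 0 0 -1;0 0 0 -180 0 0 -1;0 0 0 -190 -1 0 -1;0 0 0 -190 -1 2 -1"
}}

```text
time: 30.28
eef_pos: [0.5741, -0.1121, 0.0659]
tcp_rot: [0.673, 0.739, 0.0, 0.0]
contact_force: [-0.7, 0.0, -1.7]
opening: 0.201
finger_force: 60.1
```

>>> {"api": "send_rows", "payload": {
  "rows": "0 0 0 0 0 2 -1;0 0 0 0 0 2 -0.5;0 0 0 0 0 2 0.2;0 0 0 0 0 2 0.2;0 0 0 0 0 -50 0.3;0 0 0 0 0 -110 1;0 0 0 0 0 -170 1;0 0 0 0 0 -230 1"
}}

```text
time: 31.28
eef_pos: [0.574, -0.1109, 0.2981]
tcp_rot: [0.673, 0.74, 0.0, 0.0]
contact_force: [0.3, -0.0, -0.1]
opening: 1.001
finger_force: 0.0
```

```bash
python3 - <<'E'
from h import *
s=state(); 
p=ctrl.read_camera("wrist"); x=fitstick([p],[.574,-.11,1.66],0); print("stick cab",tocab(x))
boxes([p],{"green":[.396,-.272],"blue":[.4145,-.39]})
go([.396,-.272,.2],xang=77.9)
find(["top"],["box_white","box_green","box_blue"])
E
```

```text
t 31.27 pos [ 0.574  -0.1109  0.2981] q [-0.364  0.056  1.757  0.     1.328 -0.46 ] F [ 0.3 -0.  -0.1] op 1.001 ff 0.0
rot
 [[-0.095  0.995  0.001]
 [ 0.995  0.095 -0.   ]
 [-0.     0.001 -1.   ]]
stick [ 0.5745 -0.109   1.6697] yaw 95.7 err 0.032
stick cab [-0.25422051 -0.00061685]
green [ 0.3902 -0.2679] yaw 62.7 err 0.282
blue [ 0.4573 -0.4014] yaw 74.2 err 8.597
go [ 0.9  0.3 17.6] [-141.  -197.5  107.1]
top box_white [(0.64, [0.772, -0.222, 0.032])]
top box_green [(0.93, [0.396, -0.272, 0.03])]
top box_blue []
```

>>> {"api": "send_rows", "payload": {
  "rows": "0 0 9 -80 -90 20 1;0 0 17.5 -163 -180 48 1;0 0 17.5 -163 -180 48 1;0 0 17.5 -163 -180 48 1;0 0 17.5 -163 -180 48 1;0 0 17.5 -163 -180 48 1"
}}

```text
time: 32.28
eef_pos: [0.4101, -0.2899, 0.2462]
tcp_rot: [0.778, 0.629, 0.0, -0.002]
contact_force: [0.5, -0.7, -1.1]
opening: 1.0
finger_force: 0.0
```

```bash
python3 - <<'E'
from h import *
s=state(); 
p=ctrl.read_camera("wrist"); save(p,"w11")
boxes([p],{"green":[.396,-.272],"blue":[.4145,-.39]})
go([.396,-.272,.03],xang=77.9)
E
```

```text
t 32.27 pos [ 0.4101 -0.2899  0.2462] q [-8.180e-01 -9.300e-02  1.999e+00  1.000e-03  1.239e+00 -6.070e-01] F [ 0.5 -0.7 -1.1] op 1.0 ff 0.0
rot
 [[ 0.21   0.978 -0.002]
 [ 0.978 -0.21   0.003]
 [ 0.002 -0.002 -1.   ]]
green [ 0.3958 -0.2725] yaw 78.2 err 0.029
blue [ 0.4143 -0.3911] yaw 78.8 err 0.035
go [-0.1 -0.1  0.1] [ 13.9 -17.8 216.9]
```

>>> {"api": "send_rows", "payload": {
  "rows": "0 0 0 14 -18 50 1;0 0 0 14 -18 100 1;0 0 0 14 -18 150 1;0 0 0 14 -18 190 1;0 0 0 14 -18 217 1;0 0 0 14 -18 217 1;0 0 0 14 -18 217 0;0 0 0 14 -18 217 -0.5",
  "grip_force": 45
}}

```text
time: 33.33
eef_pos: [0.3973, -0.274, 0.033]
tcp_rot: [0.777, 0.629, 0.0, 0.002]
contact_force: [-0.2, 0.3, -0.4]
opening: 0.667
finger_force: 49.6
```

>>> {"api": "send_rows", "payload": {
  "rows": "0 0 0 0 0 0 -0.5;0 0 0 0 0 0 -0.5;0 0 0 0 0 0 -0.5;0 0 0 0 0 -50 -0.5;0 0 0 0 0 -110 -0.5;0 0 0 0 0 -140 -0.5;0 0 0 0 0 -140 -0.5"
}}

```text
time: 34.2
eef_pos: [0.3969, -0.2744, 0.1737]
tcp_rot: [0.777, 0.629, 0.0, 0.003]
contact_force: [0.9, 0.6, -2.5]
opening: 0.669
finger_force: 49.7
```

```bash
python3 - <<'E'
from h import *
s=state(); go([*cab(-.068,0),.17],xang=95.5)
E
```

```text
t 34.2 pos [ 0.3969 -0.2744  0.1737] q [-0.815 -0.065  2.113 -0.     1.087 -0.605] F [ 0.9  0.6 -2.5] op 0.669 ff 49.710681438446045
rot
 [[ 0.209  0.978  0.005]
 [ 0.978 -0.209 -0.005]
 [-0.004  0.005 -1.   ]]
go [  0.3   0.3 -17.6] [376.2  82.3   2.7]
```

>>> {"api": "send_rows", "payload": {
  "rows": "0 0 -6 55 12 0 -0.5;0 0 -12 110 24 0 -0.5;0 0 -17.5 165 36 0 -0.5;0 0 -17.5 220 48 0 -0.5;0 0 -17.5 275 60 0 -0.5;0 0 -17.5 330 72 0 -0.5;0 0 -17.5 376 82 0 -0.5;0 0 -17.5 376 82 0 -0.5"
}}

```text
time: 35.2
eef_pos: [0.5536, 0.0801, 0.1677]
tcp_rot: [0.671, 0.741, -0.001, -0.002]
contact_force: [-0.0, -0.0, -1.5]
opening: 0.665
finger_force: 49.6
```

```bash
python3 - <<'E'
from h import *
s=state(); go([*cab(-.068,0),.0335],xang=95.5)
E
```

```text
t 35.2 pos [0.5536 0.0801 0.1677] q [-0.038  0.123  1.933  0.     1.091 -0.137] F [-0.  -0.  -1.5] op 0.665 ff 49.63856041431427
rot
 [[-0.099  0.995 -0.005]
 [ 0.995  0.099  0.   ]
 [ 0.001 -0.005 -1.   ]]
go [-0.3 -0.1  0.2] [ -4.1   2.6 134.2]
```

>>> {"api": "send_rows", "payload": {
  "rows": "0 0 0 -4 2 50 -0.5;0 0 0 -4 2 100 -0.5;0 0 0 -4 2 122 -0.5;0 0 0 -4 2 134 -0.5;0 0 0 -4 2 134 -0.5;0 0 0 -4 2 134 0.6;0 0 0 -4 2 134 1;0 0 0 -4 2 134 1"
}}

```text
time: 36.2
eef_pos: [0.5576, 0.0737, 0.038]
tcp_rot: [0.673, 0.74, 0.001, 0.001]
contact_force: [-0.4, 1.1, -0.2]
opening: 1.001
finger_force: 0.0
```

>>> {"api": "send_rows", "payload": {
  "rows": "0 0 0 0 0 -40 1;0 0 0 0 0 -100 1;0 0 0 0 0 -150 1;0 0 0 -50 0 -200 1;0 0 0 -100 0 -250 1;0 0 0 -100 0 -260 1;0 0 0 -100 0 -260 1"
}}

```text
time: 37.08
eef_pos: [0.5674, -0.0268, 0.2998]
tcp_rot: [0.673, 0.739, 0.001, 0.002]
contact_force: [-0.4, -0.2, -0.7]
opening: 1.001
finger_force: 0.0
```

```bash
python3 - <<'E'
from h import *
s=state(); p=ctrl.read_camera("wrist"); save(p,"w12"); x=fitstick([p],[.5745,-.109,1.667],0); print("stick cab",tocab(x))
g=cab(-.068,0)
m=comp(mask(p,"green"),proj(p,[[*g,.016]])[0])[0]; b,f=fitbox([p],[m],[*g,CA]); print("green cab",tocab(b),np.degrees(b[2]),f)
go([*cab(-.2555,0),.0655],xang=95.5)
E
```

```text
t 37.08 pos [ 0.5674 -0.0268  0.2998] q [-0.226  0.015  1.796  0.     1.325 -0.319] F [-0.4 -0.2 -0.7] op 1.001 ff 0.0
rot
 [[-0.093  0.996  0.006]
 [ 0.996  0.093 -0.001]
 [-0.002  0.005 -1.   ]]
stick [ 0.5741 -0.1087  1.6681] yaw 95.6 err 0.029
stick cab [-2.53882824e-01 -2.53585327e-04]
green cab [-0.07106883 -0.00146179] 95.54223897984295 0.019362745098039216
go [ 0.1  0.  -0.1] [-84.7  -0.9 232. ]
```

>>> {"api": "send_rows", "payload": {
  "rows": "0 0 0 -40 -1 40 0.5;0 0 0 -85 -1 90 0.2;0 0 0 -85 -1 140 0.2;0 0 0 -85 -1 190 0.2;0 0 0 -85 -1 231 0.2;0 0 0 -85 -1 231 0.2;0 0 0 -85 -1 231 -0.5;0 0 0 -85 -1 231 -1",
  "grip_force": 60
}}

```text
time: 38.12
eef_pos: [0.575, -0.1108, 0.0683]
tcp_rot: [0.672, 0.74, 0.001, 0.002]
contact_force: [-3.0, -1.3, -1.2]
opening: 0.199
finger_force: 59.9
```

>>> {"api": "send_rows", "payload": {
  "rows": "0 0 0 0 0 0 -1;0 0 0 0 0 0 -1;0 0 0 0 0 -2 -1;0 0 0 8 0 -2 -1;0 0 0 20 0 -2 -1;0 0 0 34 0 -2 -1;0 0 0 48 0 -2 -1;0 0 0 62 0 -2 -1"
}}

```text
time: 39.12
eef_pos: [0.5677, -0.0479, 0.0682]
tcp_rot: [0.672, 0.74, 0.0, 0.0]
contact_force: [0.5, -2.9, 1.8]
opening: 0.2
finger_force: 60.4
```

>>> {"api": "send_rows", "payload": {
  "rows": "0 0 0 14 0 0 -1;0 0 0 28 0 0 -1;0 0 0 42 0 0 -1;0 0 0 56 0 0 -1;0 0 0 70 0 0 -1;0 0 0 84 0 0 -1;0 0 0 98 0 0 -1;0 0 0 112 0 0 -1"
}}

```text
time: 40.12
eef_pos: [0.5571, 0.0634, 0.0682]
tcp_rot: [0.673, 0.74, 0.0, 0.0]
contact_force: [0.6, -5.7, 6.1]
opening: 0.201
finger_force: 60.9
```

```bash
python3 - <<'E'
from h import *
s=state(); print("cab",tocab(s["eef_pos"])); go([*cab(-.065,0),.0675],xang=95.5)
E
```

```text
t 40.12 pos [0.5571 0.0634 0.0682] q [-6.800e-02  2.650e-01  1.977e+00 -1.000e-03  8.990e-01 -1.620e-01] F [ 0.6 -5.7  6.1] op 0.201 ff 60.92327356338501
rot
 [[-0.095  0.995  0.001]
 [ 0.995  0.095 -0.   ]
 [-0.     0.    -1.   ]]
cab [-0.08099455  0.00017444]
go [ 0.  0. -0.] [16.   0.2  0.7]
```

>>> {"api": "send_rows", "payload": {
  "rows": "0 0 0 10 0 0 -1;0 0 0 18 0 0 -1;0 0 0 18 0 0 -1;0 0 0 0 0 0 -1;0 0 0 -30 0 0 -1;0 0 0 -65 0 0 -1;0 0 0 -100 0 0 -1;0 0 0 -135 0 0 -1"
}}

```text
time: 41.12
eef_pos: [0.5699, -0.0696, 0.0684]
tcp_rot: [0.673, 0.74, 0.002, -0.002]
contact_force: [-0.2, 5.0, 7.9]
opening: 0.198
finger_force: 61.3
```

>>> {"api": "send_rows", "payload": {
  "rows": "0 0 0 -25 0 0 -1;0 0 0 -37 0 0 -1;0 0 0 -39 0 2 -1;0 0 0 -39 0 2 -0.5;0 0 0 -39 0 2 0.2;0 0 0 -39 0 2 0.2;0 0 0 -39 0 -50 0.4;0 0 0 -39 0 -110 1"
}}

```text
time: 42.12
eef_pos: [0.572, -0.1098, 0.1767]
tcp_rot: [0.673, 0.74, -0.001, -0.003]
contact_force: [0.7, -0.7, 0.7]
opening: 0.892
finger_force: 0.0
```

>>> {"api": "send_rows", "payload": {
  "rows": "0 0 0 0 0 -60 1;0 0 9 -80 -70 -110 1;0 0 17 -163 -140 -110 1;0 0 17 -220 -140 -110 1;0 0 17 -250 -140 -90 1;0 0 17 -250 -140 -90 1;0 0 17 -250 -140 -90 1;0 0 17 -250 -140 -90 1"
}}

```text
time: 43.12
eef_pos: [0.4578, -0.3721, 0.2671]
tcp_rot: [0.775, 0.632, 0.0, -0.001]
contact_force: [0.6, -0.2, -0.5]
opening: 0.999
finger_force: 0.0
```

```bash
python3 - <<'E'
from h import *
s=state(); p=ctrl.read_camera("wrist"); save(p,"w13"); q=ctrl.read_camera("side"); t=ctrl.read_camera("top")
boxes([p],{"blue":[.4145,-.39]})
fitstick([t,q],[.5745,-.109,1.667],0)
go([.4143,-.391,.034],xang=78.8)
a=cv2.resize(q["color"][200:400,130:330,::-1],(400,400),interpolation=cv2.INTER_CUBIC); b=cv2.resize(t["color"][140:260,80:260,::-1],(600,400),interpolation=cv2.INTER_CUBIC)
cv2.imwrite("pics/w14.png",cv2.resize(np.hstack([a,b]),(800,320)))
E
```

```text
t 43.12 pos [ 0.4578 -0.3721  0.2671] q [-8.550e-01  9.100e-02  1.777e+00  1.000e-03  1.276e+00 -6.530e-01] F [ 0.6 -0.2 -0.5] op 0.999 ff 0.0
rot
 [[ 0.201  0.98  -0.001]
 [ 0.98  -0.201  0.002]
 [ 0.002 -0.001 -1.   ]]
blue [ 0.4146 -0.3916] yaw 78.0 err 0.042
stick [ 0.5743 -0.1071  1.6581] yaw 95.0 err 0.22
go [ 0.  -0.  -0.2] [-28.1 -39.3 233.9]
```

View pics/w14.png

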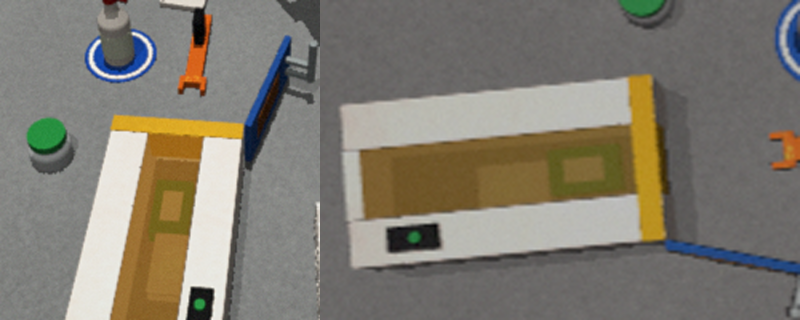

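White and green both lie in the channel past the guard, and the stick rests straight behind the lane. The blue box is next.

>>> {"api": "send_rows", "payload": {
  "rows": "0 0 0 -28 -39 50 1;0 0 0 -28 -39 100 1;0 0 0 -28 -39 150 1;0 0 0 -28 -39 200 1;0 0 0 -28 -39 234 1;0 0 0 -28 -39 234 1;0 0 0 -28 -39 234 0;0 0 0 -28 -39 234 -0.5",
  "grip_force": 45
}}

```text
time: 44.28
eef_pos: [0.4156, -0.3938, 0.037]
tcp_rot: [0.774, 0.633, -0.0, 0.003]
contact_force: [-0.0, 0.1, -0.7]
opening: 0.662
finger_force: 50.1
```

>>> {"api": "send_rows", "payload": {
  "rows": "0 0 0 0 0 0 -0.5;0 0 0 0 0 0 -0.5;0 0 0 0 0 0 -0.5;0 0 0 0 0 -50 -0.5;0 0 0 0 0 -110 -0.5;0 0 0 0 0 -140 -0.5;0 0 0 0 0 -140 -0.5"
}}

```text
time: 45.15
eef_pos: [0.4151, -0.3938, 0.1774]
tcp_rot: [0.775, 0.632, -0.0, 0.004]
contact_force: [-0.9, -0.0, -2.4]
opening: 0.662
finger_force: 50.1
```

```bash
python3 - <<'E'
from h import *
s=state(); go([*cab(-.068,0),.17],xang=95.5)
E
```

```text
t 45.15 pos [ 0.4151 -0.3938  0.1774] q [-0.936  0.133  1.902  0.     1.099 -0.735] F [-0.9 -0.  -2.4] op 0.662 ff 50.14012634754181
rot
 [[ 0.2    0.98   0.004]
 [ 0.98  -0.2   -0.006]
 [-0.005  0.005 -1.   ]]
go [  0.3   0.3 -17.1] [488.9  43.9   5.3]
```

>>> {"api": "send_rows", "payload": {
  "rows": "0 0 -6 60 6 0 -0.5;0 0 -12 120 12 0 -0.5;0 0 -17 180 18 0 -0.5;0 0 -17 240 24 0 -0.5;0 0 -17 300 30 0 -0.5;0 0 -17 360 36 0 -0.5;0 0 -17 420 42 0 -0.5;0 0 -17 460 44 0 -0.5"
}}

```text
time: 46.15
eef_pos: [0.548, 0.0521, 0.171]
tcp_rot: [0.672, 0.74, -0.001, -0.002]
contact_force: [0.8, -0.8, -1.3]
opening: 0.662
finger_force: 50.1
```

>>> {"api": "send_rows", "payload": {
  "rows": "0 0 0 27 8 0 -0.5;0 0 0 27 8 0 -0.5"
}}

```text
time: 46.4
eef_pos: [0.5532, 0.0788, 0.171]
tcp_rot: [0.672, 0.741, -0.001, -0.002]
contact_force: [0.2, -0.7, -1.9]
opening: 0.664
finger_force: 50.1
```

```bash
python3 - <<'E'
from h import *
s=state(); go([*cab(-.068,0),.0375],xang=95.5)
E
```

```text
t 46.4 pos [0.5532 0.0788 0.171 ] q [-0.04   0.117  1.932  0.     1.097 -0.138] F [ 0.2 -0.7 -1.9] op 0.664 ff 50.072665214538574
rot
 [[-0.098  0.995 -0.005]
 [ 0.995  0.098  0.   ]
 [ 0.001 -0.005 -1.   ]]
go [-0.3 -0.   0.1] [ -2.9   3.2 133.5]
```

>>> {"api": "send_rows", "payload": {
  "rows": "0 0 0 -3 3 50 -0.5;0 0 0 -3 3 100 -0.5;0 0 0 -3 3 122 -0.5;0 0 0 -3 3 133 -0.5;0 0 0 -3 3 133 -0.5;0 0 0 -3 3 133 0.6;0 0 0 -3 3 133 1;0 0 0 -3 3 133 1"
}}

```text
time: 47.4
eef_pos: [0.5588, 0.0745, 0.0421]
tcp_rot: [0.673, 0.74, 0.001, 0.001]
contact_force: [-0.6, 0.2, 0.7]
opening: 1.004
finger_force: 0.0
```

>>> {"api": "send_rows", "payload": {
  "rows": "0 0 0 0 0 -40 1;0 0 0 0 0 -100 1;0 0 0 0 0 -150 1;0 0 0 -50 0 -200 1;0 0 0 -100 0 -250 1;0 0 0 -100 0 -260 1;0 0 0 -100 0 -260 1"
}}

```text
time: 48.28
eef_pos: [0.5684, -0.0261, 0.3039]
tcp_rot: [0.673, 0.739, 0.001, 0.002]
contact_force: [-0.4, 0.6, -0.5]
opening: 1.001
finger_force: 0.0
```

```bash
python3 - <<'E'
from h import *
s=state(); p=ctrl.read_camera("wrist"); save(p,"w15"); x=fitstick([p],[.5745,-.109,1.667],0); print("stick cab",tocab(x))
g=cab(-.068,0)
m=comp(mask(p,"blue"),proj(p,[[*g,.016]])[0])[0]; b,f=fitbox([p],[m],[*g,CA]); print("blue cab",tocab(b),np.degrees(b[2]),f)
go([*cab(-.2555,0),.0665],xang=95.5)
E
```

```text
t 48.27 pos [ 0.5684 -0.0261  0.3039] q [-0.224  0.014  1.789  0.     1.332 -0.318] F [-0.4  0.6 -0.5] op 1.001 ff 0.0
rot
 [[-0.093  0.996  0.006]
 [ 0.996  0.093 -0.001]
 [-0.002  0.005 -1.   ]]
stick [ 0.5747 -0.1053  1.6625] yaw 95.3 err 0.03
stick cab [-0.2505664 -0.0012031]
blue cab [-0.06951031 -0.00286255] 94.92387031677349 0.02247367101303912
go [ 0.1  0.  -0.1] [-85.3  -2.  235. ]
```

>>> {"api": "send_rows", "payload": {
  "rows": "0 0 0 -40 -1 40 0.5;0 0 0 -82 -1 90 0.2;0 0 0 -82 -1 140 0.2;0 0 0 -82 -1 190 0.2;0 0 0 -82 -1 235 0.2;0 0 0 -82 -1 235 0.2;0 0 0 -82 -1 235 -0.5;0 0 0 -82 -1 235 -1",
  "grip_force": 60
}}

```text
time: 49.32
eef_pos: [0.5758, -0.1071, 0.0685]
tcp_rot: [0.672, 0.74, 0.001, 0.002]
contact_force: [-2.4, -0.6, -1.0]
opening: 0.2
finger_force: 59.9
```

>>> {"api": "send_rows", "payload": {
  "rows": "0 0 0 0 0 0 -1;0 0 0 0 0 0 -1;0 0 0 0 0 -2 -1;0 0 0 8 0 -2 -1;0 0 0 20 0 -2 -1;0 0 0 34 0 -2 -1;0 0 0 48 0 -2 -1;0 0 0 62 0 -2 -1"
}}

```text
time: 50.32
eef_pos: [0.5686, -0.0442, 0.0683]
tcp_rot: [0.672, 0.74, 0.0, 0.001]
contact_force: [0.0, -2.9, 3.1]
opening: 0.199
finger_force: 60.5
```

>>> {"api": "send_rows", "payload": {
  "rows": "0 0 0 14 0 0 -1;0 0 0 28 0 0 -1;0 0 0 42 0 0 -1;0 0 0 56 0 0 -1;0 0 0 70 0 0 -1;0 0 0 84 0 0 -1;0 0 0 98 0 0 -1;0 0 0 112 0 0 -1"
}}

```text
time: 51.32
eef_pos: [0.5579, 0.0667, 0.0683]
tcp_rot: [0.673, 0.74, -0.0, 0.001]
contact_force: [-0.1, -5.7, 4.9]
opening: 0.198
finger_force: 60.9
```

```bash
python3 - <<'E'
from h import *
s=state(); print("cab",tocab(s["eef_pos"])); go([*cab(-.060,0),.0675],xang=95.5)
E
```

```text
t 51.33 pos [0.5579 0.0667 0.0683] q [-0.061  0.267  1.974 -0.002  0.899 -0.156] F [-0.1 -5.7  4.9] op 0.198 ff 60.8888304233551
rot
 [[-0.095  0.995  0.001]
 [ 0.995  0.095 -0.001]
 [-0.001  0.    -1.   ]]
cab [-0.07776346 -0.00093322]
go [ 0.   0.1 -0. ] [17.8 -0.9  0.8]
```

>>> {"api": "send_rows", "payload": {
  "rows": "0 0 0 10 -1 0 -1;0 0 0 17 -1 0 -1;0 0 0 17 -1 0 -1;0 0 0 0 0 0 -1;0 0 0 -40 0 0 -1;0 0 0 -85 0 0 -1;0 0 0 -130 0 -10 -1;0 0 0 -170 0 -40 -1"
}}

```text
time: 52.32
eef_pos: [0.5704, -0.1014, 0.1039]
tcp_rot: [0.673, 0.74, -0.001, -0.006]
contact_force: [1.2, 0.5, -2.6]
opening: 0.2
finger_force: 59.7
```

```bash
python3 - <<'E'
from h import *
s=state(); q=ctrl.read_camera("side"); t=ctrl.read_camera("top"); p=ctrl.read_camera("wrist"); 
a=cv2.resize(q["color"][200:400,130:330,::-1],(400,400),interpolation=cv2.INTER_CUBIC); b=cv2.resize(t["color"][140:260,80:260,::-1],(600,400),interpolation=cv2.INTER_CUBIC)
a=np.hstack([a,b]); c=cv2.resize(p["color"][:,:,::-1],(333,250)); d=np.zeros((250,1000,3),np.uint8); d[:,:333]=c
cv2.imwrite("pics/w16.png",cv2.resize(np.vstack([a,d]),(800,520)))
# target: stick pose in tray, same TCP as first grasp
go([.6257,-.3453,.11],xang=87.6)
E
```

```text
t 52.33 pos [ 0.5704 -0.1014  0.1039] q [-0.352  0.252  1.914  0.003  0.987 -0.448] F [ 1.2  0.5 -2.6] op 0.2 ff 59.733479619026184
rot
 [[-0.094  0.996 -0.01 ]
 [ 0.996  0.094  0.006]
 [ 0.007 -0.009 -1.   ]]
go [ 0.  -0.1  7.7] [-245.9   29.5   -2.5]
```

View pics/w16.png

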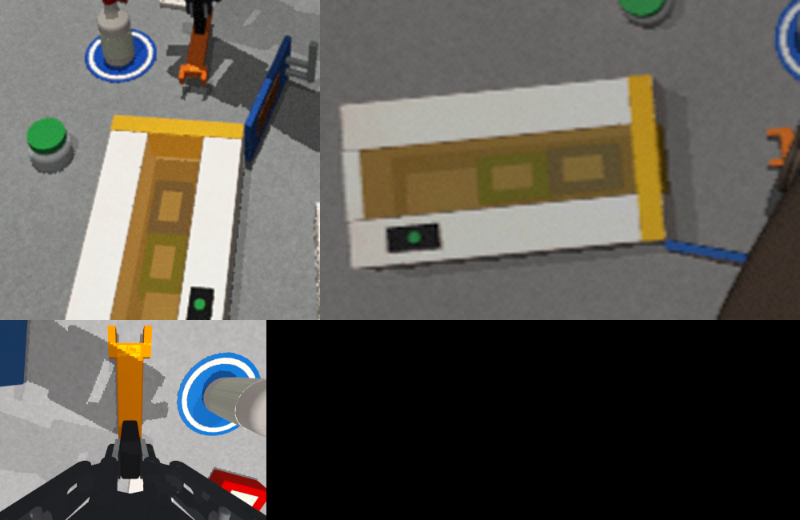

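All three boxes lie in the channel past the guard. Returning the stick to its tray.

>>> {"api": "send_rows", "payload": {
  "rows": "0 0 2 -45 5 -5 -1;0 0 4 -90 10 -5 -1;0 0 7.5 -140 18 -5 -1;0 0 7.5 -190 26 -5 -1;0 0 7.5 -230 31 -5 -1;0 0 7.5 -244 31 -5 -1;0 0 7.5 -244 31 -5 -1"
}}

```text
time: 53.35
eef_pos: [0.6271, -0.341, 0.1105]
tcp_rot: [0.72, 0.694, 0.0, -0.003]
contact_force: [0.4, -0.2, -2.0]
opening: 0.203
finger_force: 59.9
```

```bash
python3 - <<'E'
from h import *
s=state(); go([.6275,-.343,.0675],xang=88)
E
```

```text
t 53.35 pos [ 0.6271 -0.341   0.1105] q [-6.400e-01  5.040e-01  1.563e+00  1.000e-03  1.080e+00 -6.050e-01] F [ 0.4 -0.2 -2. ] op 0.203 ff 59.85496759414673
rot
 [[ 0.036  0.999 -0.003]
 [ 0.999 -0.036  0.004]
 [ 0.004 -0.003 -1.   ]]
go [-0.2 -0.2 -0.1] [-2.2  0.7 43. ]
```

>>> {"api": "send_rows", "payload": {
  "rows": "0 0 0 -2 0 20 -1;0 0 0 -2 0 36 -1;0 0 0 -2 0 42 -1;0 0 0 -2 0 44 -1;0 0 0 -2 0 44 -0.5;0 0 0 -2 0 44 0.2;0 0 0 -2 0 44 0.2;0 0 0 -2 0 0 0.3"
}}

```text
time: 54.35
eef_pos: [0.6248, -0.3426, 0.1071]
tcp_rot: [0.72, 0.694, -0.001, -0.006]
contact_force: [1.3, -0.8, 0.5]
opening: 0.649
finger_force: 0.0
```

>>> {"api": "send_rows", "payload": {
  "rows": "0 0 0 0 0 -60 1;0 0 0 40 0 -120 1;0 0 0 95 0 -190 1;0 0 0 95 0 -200 1;0 0 0 95 0 -200 1;0 0 0 95 0 -200 1"
}}

```text
time: 55.1
eef_pos: [0.6308, -0.2499, 0.3114]
tcp_rot: [0.72, 0.694, -0.0, -0.001]
contact_force: [0.0, -0.7, -1.5]
opening: 1.002
finger_force: 0.0
```

```bash
python3 - <<'E'
from h import *
s=state(); p=ctrl.read_camera("wrist"); save(p,"w17"); fitstick([p],[.628,-.341,1.54],.004)
t=ctrl.read_camera("top"); m=mask(t,"blue"); o,c,st=comp(m,proj(t,[[.43,.03,.1]])[0],False); print(st,[ray(t,*q,.104).round(3)[:2].tolist() for q in cv2.boxPoints(cv2.minAreaRect(np.argwhere(o)[:,::-1].astype(np.float32)))])
go([.40,-.06,.22],xang=90)
E
```

```text
t 55.1 pos [ 0.6308 -0.2499  0.3114] q [-0.526  0.259  1.505 -0.     1.38  -0.491] F [ 0.  -0.7 -1.5] op 1.002 ff 0.0
rot
 [[ 0.036  0.999 -0.002]
 [ 0.999 -0.036  0.001]
 [ 0.001 -0.002 -1.   ]]
stick [ 0.6292 -0.343   1.5389] yaw 88.2 err 0.041
[209 230  57  13 205] [[0.439, 0.135], [0.45, 0.133], [0.418, -0.046], [0.406, -0.043]]
go [-0.2 -0.1 -2.1] [ 181.5 -236.8   91.2]
```

View pics/w17.png

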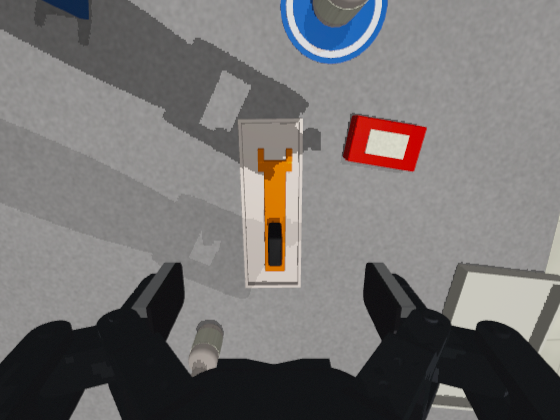

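The stick lies flat in the tray (orange 258-292, 148-270). Now to shut the door: I'll straddle the leaf and swing it until the handle is in reach.

>>> {"api": "send_rows", "payload": {
  "rows": "0 0 0 60 -40 10 1;0 0 0 277 -196 60 1;0 0 0 277 -196 60 1;0 0 0 277 -196 60 1;0 0 0 277 -196 60 1;0 0 0 277 -196 60 1;0 0 0 277 -196 60 1;0 0 0 277 -196 60 1"
}}

```text
time: 56.2
eef_pos: [0.4456, 0.0332, 0.2524]
tcp_rot: [0.72, 0.694, -0.0, -0.0]
contact_force: [-0.0, 0.3, 0.1]
opening: 1.0
finger_force: 0.0
```

```bash
python3 - <<'E'
from h import *
s=state(); go([.445,.034,.09],xang=90); p=ctrl.read_camera("wrist"); save(p,"w18")
print(proj(p,[[.45,.133,.104],[.418,-.046,.104],[.445,.034,.104]]).round(0))
m=mask(p,"blue"); o,c,st=comp(m,proj(p,[[.43,.03,.1]])[0],False); print(st,[(q.round(0).tolist(),ray(p,*q,.104).round(3)[:2].tolist()) for q in cv2.boxPoints(cv2.minAreaRect(np.argwhere(o)[:,::-1].astype(np.float32)))])
E
```

```text
t 56.2 pos [0.4456 0.0332 0.2524] q [-0.153 -0.238  2.113 -0.     1.267 -0.117] F [-0.   0.3  0.1] op 1.0 ff 0.0
rot
 [[ 0.036  0.999 -0.001]
 [ 0.999 -0.036 -0.   ]
 [-0.    -0.001 -1.   ]]
go [-0.   0.  -2.1] [  0.8  -0.5 162.4]
[[273.  79.]
 [247. 279.]
 [272. 198.]]
[ 234   77   39  213 2926] [([233.0, 288.0], [0.403, -0.056]), ([258.0, 76.0], [0.438, 0.136]), ([274.0, 78.0], [0.45, 0.134]), ([248.0, 290.0], [0.418, -0.059])]
```

>>> {"api": "send_rows", "payload": {
  "rows": "0 0 0 0 0 60 1;0 0 0 0 0 110 1;0 0 0 0 0 145 1;0 0 0 0 0 160 1;0 0 0 0 10 160 1;0 0 0 0 25 160 1;0 0 0 0 40 160 1;0 0 0 0 55 160 1"
}}

```text
time: 57.25
eef_pos: [0.5021, 0.0321, 0.0941]
tcp_rot: [0.72, 0.694, 0.001, 0.0]
contact_force: [-2.2, -0.5, 0.8]
opening: 1.001
finger_force: 1.0
```

>>> {"api": "send_rows", "payload": {
  "rows": "0 0 0 0 12 0 1;0 0 0 0 22 0 1;0 0 0 0 30 0 1;0 0 0 0 30 0 1;0 0 0 0 22 -50 1;0 0 0 0 22 -110 1;0 0 0 -60 0 -160 1;0 0 0 -60 0 -160 1"
}}

```text
time: 58.25
eef_pos: [0.4989, -0.0295, 0.2566]
tcp_rot: [0.72, 0.694, 0.002, 0.003]
contact_force: [0.5, 0.1, -0.5]
opening: 1.001
finger_force: 0.0
```

```bash
python3 - <<'E'
from h import *
s=state(); p=ctrl.read_camera("wrist"); save(p,"w19")
m=mask(p,"blue"); o,c,st=comp(m,proj(p,[[.48,.04,.1]])[0],False); print(st,[(q.round(0).tolist(),ray(p,*q,.104).round(3)[:2].tolist()) for q in cv2.boxPoints(cv2.minAreaRect(np.argwhere(o)[:,::-1].astype(np.float32)))])
E
```

```text
t 58.25 pos [ 0.4989 -0.0295  0.2566] q [-0.262 -0.114  1.999 -0.     1.249 -0.225] F [ 0.5  0.1 -0.5] op 1.001 ff 0.0
rot
 [[ 0.037  0.999  0.007]
 [ 0.999 -0.037 -0.002]
 [-0.002  0.007 -1.   ]]
[ 188    0  140  206 3314] [([186.0, 3.0], [0.44, 0.127]), ([199.0, -6.0], [0.451, 0.132]), ([331.0, 199.0], [0.553, -0.032]), ([318.0, 207.0], [0.541, -0.04])]
```

View pics/w19.png

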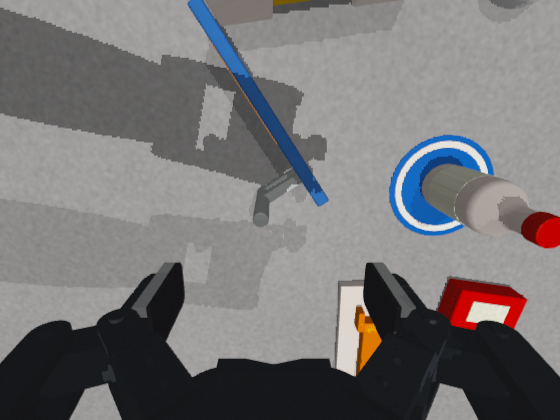

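```bash
python3 - <<'E'
from h import *
p=ctrl.read_camera("wrist"); print(ray(p,260,221,.133), proj(p,[[.492,-.0416,.133]])); go([.492,-.0416,.118],xang=90)
E
```

```text
[ 0.48853739 -0.04168736  0.133     ] [[264.15587273 220.74131699]]
go [ 0.2  0.  -2.2] [-12.7  -6.3 136.3]
```

The leaf is now at about -58° (tip 320,200), with the handle top at (260,221). Gripping the handle.

>>> {"api": "send_rows", "payload": {
  "rows": "0 0 -2 -13 -8 30 -0.2;0 0 -2 -13 -8 70 -0.2;0 0 -2 -13 -8 105 -0.2;0 0 -2 -13 -8 125 -0.2;0 0 -2 -13 -8 135 -0.2;0 0 -2 -13 -8 135 -0.2;0 0 -2 -13 -8 135 -1;0 0 -2 -13 -8 135 -1",
  "grip_force": 30
}}

```text
time: 59.35
eef_pos: [0.4901, -0.0406, 0.1187]
tcp_rot: [0.707, 0.707, 0.001, 0.001]
contact_force: [-0.7, 0.8, -0.5]
opening: 0.151
finger_force: 29.5
```

>>> {"api": "send_rows", "payload": {
  "rows": "0 0 0 0 0 0 -1;0 0 0 0 0 0 -1;0 0 0 0 0 0 -1"
}}

```text
time: 59.72
eef_pos: [0.4901, -0.0406, 0.1187]
tcp_rot: [0.707, 0.707, 0.001, 0.0]
contact_force: [0.2, 1.8, 3.9]
opening: 0.154
finger_force: 29.8
```

```bash
python3 - <<'E'
from h import *
s=state(); x,y=s["eef_pos"][:2]; H=np.array([.45,.132]); d=np.array([x,y])-H; r=np.hypot(*d); h0=np.degrees(np.arctan2(d[1],d[0])); print(r,h0)
Rt=R.from_quat(s["tcp_rot"]).inv()
for h in np.linspace(h0,-13,11)[1:]:
    P=H+r*np.array([np.cos(np.radians(h)),np.sin(np.radians(h))]); print(round(h,1),P.round(3),(Rt.apply([*(P-[x,y]),0])*1000).round(0))
E
```

```text
t 59.73 pos [ 0.4901 -0.0406  0.1187] q [-2.900e-01  4.000e-02  2.124e+00  1.000e-03  9.770e-01 -2.890e-01] F [0.2 1.8 3.9] op 0.154 ff 29.8161381483078
rot
 [[ 0.001  1.     0.001]
 [ 1.    -0.001  0.   ]
 [ 0.     0.001 -1.   ]]
0.17718902534722078 -76.91923940094918
-70.5 [ 0.509 -0.035] [ 6. 19.  0.]
-64.1 [ 0.527 -0.027] [13. 37.  0.]
-57.7 [ 0.545 -0.018] [23. 54.  0.]
-51.4 [ 0.561 -0.006] [34. 71.  0.]
-45.0 [0.575 0.007] [47. 85.  0.]
-38.6 [0.589 0.022] [62. 98.  0.]
-32.2 [0.6   0.038] [ 78. 110.   0.]
-25.8 [0.61  0.055] [ 96. 119.   0.]
-19.4 [0.617 0.073] [114. 127.   0.]
-13.0 [0.623 0.092] [133. 132.   0.]
```

>>> {"api": "send_rows", "payload": {
  "rows": "0 0 0 6 19 0 -1;0 0 0 13 37 0 -1;0 0 0 23 54 0 -1;0 0 0 34 71 0 -1;0 0 0 47 85 0 -1;0 0 0 62 98 0 -1;0 0 0 78 110 0 -1;0 0 0 96 119 0 -1"
}}

```text
time: 60.72
eef_pos: [0.61, 0.0559, 0.1184]
tcp_rot: [0.707, 0.707, 0.0, 0.001]
contact_force: [0.4, -3.1, 5.5]
opening: 0.153
finger_force: 30.3
```

>>> {"api": "send_rows", "payload": {
  "rows": "0 0 0 9 4 0 -1;0 0 0 18 8 0 -1;0 0 0 26 11 0 -1;0 0 0 32 12 0 -1;0 0 0 36 13 0 -1;0 0 0 36 13 0 -1"
}}

```text
time: 61.48
eef_pos: [0.6225, 0.0916, 0.1184]
tcp_rot: [0.708, 0.707, 0.001, 0.001]
contact_force: [3.5, -0.8, 5.4]
opening: 0.151
finger_force: 30.3
```

```bash
python3 - <<'E'
from h import *
s=state()
E
```

```text
t 61.48 pos [0.6225 0.0916 0.1184] q [-1.500e-02  3.250e-01  1.790e+00  1.000e-03  1.024e+00 -1.400e-02] F [ 3.5 -0.8  5.4] op 0.151 ff 30.29764473438263
rot
 [[ 0.001  1.     0.002]
 [ 1.    -0.001  0.001]
 [ 0.001  0.002 -1.   ]]
```

>>> {"api": "send_rows", "payload": {
  "rows": "0 0 0 2 0 0 -1;0 0 0 4 0.5 0 -1;0 0 0 4 0.5 0 -1"
}}

```text
time: 61.85
eef_pos: [0.6232, 0.0949, 0.1184]
tcp_rot: [0.708, 0.707, 0.001, 0.001]
contact_force: [3.9, -1.9, 4.4]
opening: 0.157
finger_force: 30.3
```

>>> {"api": "send_rows", "payload": {
  "rows": "0 0 0 2 0 0 -1;0 0 0 4 0.5 0 -1;0 0 0 4 0.5 0 -1"
}}

```text
time: 62.22
eef_pos: [0.6232, 0.095, 0.1184]
tcp_rot: [0.707, 0.707, -0.003, 0.003]
contact_force: [1.3, -12.5, 6.4]
opening: 0.153
finger_force: 30.4
```

The door meets its stop (Fy -12.5 N, no further motion). Releasing and checking.

>>> {"api": "send_rows", "payload": {
  "rows": "0 0 0 0 0 0 -0.6;0 0 0 0 0 0 -0.2;0 0 0 0 0 0 -0.2;0 0 0 0 0 -50 -0.2;0 0 0 0 0 -110 0;0 0 0 -50 -20 -170 1;0 0 0 -100 -20 -170 1;0 0 0 -100 -20 -170 1"
}}

```text
time: 63.22
eef_pos: [0.6027, -0.0035, 0.2897]
tcp_rot: [0.709, 0.705, 0.001, 0.001]
contact_force: [-0.0, 0.4, -0.8]
opening: 1.002
finger_force: 0.0
```

```bash
python3 - <<'E'
from h import *
s=state(); p=ctrl.read_camera("wrist"); t=ctrl.read_camera("top")
m=mask(p,"blue"); o,c,st=comp(m,proj(p,[[.55,.135,.104]])[0],False); print(st,[(q.round(0).tolist(),ray(p,*q,.104).round(3)[:2].tolist()) for q in cv2.boxPoints(cv2.minAreaRect(np.argwhere(o)[:,::-1].astype(np.float32)))])
b=cv2.resize(t["color"][120:320,80:430,::-1],(560,320),interpolation=cv2.INTER_CUBIC)
cv2.imwrite("pics/w20.png",cv2.resize(np.hstack([cv2.resize(p["color"][:,:,::-1],(427,320)),b]),(800,260)))
E
```

```text
t 63.23 pos [ 0.6027 -0.0035  0.2897] q [-0.174  0.101  1.724 -0.     1.314 -0.169] F [-0.   0.4 -0.8] op 1.002 ff 0.0
rot
 [[ 0.005  1.     0.003]
 [ 1.    -0.005 -0.001]
 [-0.001  0.003 -1.   ]]
[ 100   15  222   53 5276] [([100.0, 39.0], [0.452, 0.134]), ([321.0, 14.0], [0.646, 0.151]), ([324.0, 48.0], [0.65, 0.126]), ([103.0, 72.0], [0.451, 0.107])]
```

View pics/w20.png

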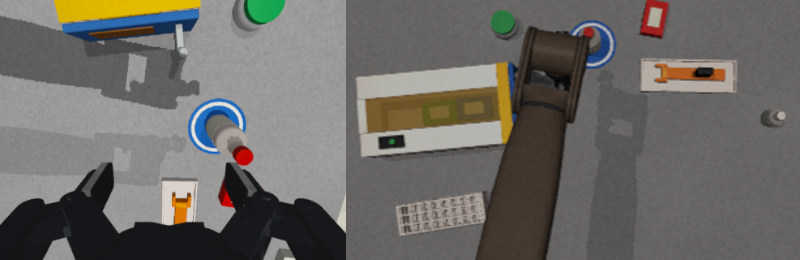

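The leaf reads parallel to the front face and flush with it. The bottle is on its mark, the stick is in the tray, the boxes are inside, and the arm is clear. Handing in.

```bash
python3 -c "
from plant import ctrl
print(ctrl.sign_off())"
```

```text
the job is handed in; nothing more can be done
None
```

The job is handed in at about 63 s: bottle on its mark, all three boxes pushed in past the guard with the stick, stick flat in its tray, door shut and bystanders not moved; I viewed 17 pictures, over the limit of 14.

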